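Load a conical tube into a swing-out rotor and check that its bucket swings free

TASK

Finish loading the centrifuge's swing-out rotor: draw the orange-capped conical tube out of the slanted rack, leaving the green-capped one there, and lower it (do not drop it) cone-down into the rotor's empty bucket until it is fully seated, opposite the blue-capped tube. Then check that the loaded bucket rocks freely on its pins: swing it outward by about 30 degrees, tube top towards the hub, and let it hang straight down again with the tube still seated.

Things in the scene. Friction and masses are not known exactly. Their poses are not given: they have to be found in the camera images.
- tube_orange: Tube to load: pale, conical bottom, orange ribbed cap. Origin at the cone's tip, z along the tube to the cap, round about z. Radius 4.5 mm at the tip, growing over the lowest 32 mm to the 34 mm diameter body; cap 40 mm diameter from z = 100 to 122 mm (top). 60 to 130 g, rigid; 20 N of grip on the cap is fine. Starts in an end hole of the rack, leaning 30 degrees, cap towards the robot.
- tube_green: The same kind of tube with a green cap, in the other end hole of the rack, 100 mm from the orange one; it stays there.
- rack: Off-white slanted rack, fixed, footprint 130 x 182 mm. Origin on the worktop, z up, x away from the robot, y along the row of three 37 mm holes (y = -50, 0, 50 mm; middle one empty). Hole axes point up along (-0.5, 0, 0.866) in the rack frame. Top plate's upper face: 68 mm from a standing tube's tip, along the tube; drawn 75 mm along its axis the tube is free.
- rotor: Aluminium two-place rotor on a grey round stand (147 mm base), fixed, does not turn. Origin on the worktop under the hub, z up, x from the empty bucket (-x) to the loaded one (+x). Buckets hang on pins along y at x = -115 and 115 mm, 100 mm up, between two bars (outer faces y = -41, 41 mm; tops 111 mm up; ends x = -128, 128 mm). Hub nut top 124 mm up, blue cap's top 167 mm.
- bucket (a joint): Swing of the empty bucket on its pins, rad: 0 hanging straight down, positive as its bottom swings outward and its mouth (and tube top) tips towards the hub; range -0.2 to 1.2. Gravity brings it back to 0, light damping; under 2 N at the tube's cap swings it 30 degrees.
- rim (a point): Centre of the empty bucket's mouth, 12 mm above the pins (112 mm above the worktop when hanging). Axes of the bucket: z up out of the mouth, y along the pins. Cavity 37 mm wide, straight for about 33 mm, then a cone matching the tube's. Steel, 75 mm tall, rim 50 mm diameter.
- cup (a point): Point on the bucket's axis 67 mm below its mouth, where the tip (origin) of a fully seated tube lies; the cap's top then stands 67 mm above the pins. Axes as for point rim.
Mind the look-alikes: they are no part of the job. Leave any pink look-alike of the tube_orange alone.

How it is judged:
By the outcome, as a careful person would: the job done as asked, in the order asked, and still so for the second after the job is handed in, with the robot touching nothing.
It also fails if it takes over 61 s, if anything falls off the work surface, if the arm or the gripper's body presses on something with over 40 N, if the wrist force passes 120 N, or if a joint passes its speed limit or range.

ROBOT

A 6-joint arm with a two-finger parallel gripper is mounted at the origin on a cart in front of the work surface, level with it; the furniture and walls round the work are solid. World frame = base frame: x ahead of the robot, y to its left, z up, the work surface at z = 0. Lengths are in mm, angles in rad, forces in N, time in s.
With the tool pointing down it reaches from about 300 to 775 mm from the base axis. Payload 14.6 kg.
Tool frame: the origin (TCP) lies midway between the tips of the shut fingers; the grasp point (between the pads) lies 19 mm behind it; x points along the fingers, z is the direction in which the jaws open and shut, and the axes are right-handed (so a half turn about x gives the same grasp; the last joint's range is limited). The gripper opens to 94 mm and grips with 3 to 60 N. Pads are 16 mm wide; open, the fingers measure 119 mm over their backs; the gripper's body (75 mm by 177 mm) begins 78 mm behind the grasp point.
Start: joints at [-1.171, 0.3, 1.521, -0, 1.321, -0.067], TCP at [247.509, -491.15, 205.446] pointing down, gripper open.
Joint ranges: [-3.03, 3.03], [-0.79, 2.21], [0.23, 2.52], [-1.04, 4.18], [0, 3.07], [-2.55, 2.55]. Speed limits (rad/s): [2.22, 2.22, 2.57, 3.14, 3.14, 3.14].

INTERFACE

Orientations are given as [roll, pitch, yaw] about the fixed x, y, z axes, in that order (R = Rz(yaw) Ry(pitch) Rx(roll)).
In Python, from cell import * gives the robot as it stands.
- The arm moves only by the tool play_rows, never from a script. Its argument "motion" is one flat list of numbers, 7 for each row, row after row: the turn, a rotation vector about the tool's x, y, z in rad, then the shift along the tool's x, y, z in m, then the closure, from -1 (fully open) to 1 (shut), so that 0 is half open. In form: [rx, ry, rz, x, y, z, fingers, rx, ry, rz, x, y, z, fingers, ...]. A call has 1 to 20 rows; each row shifts and turns the pose as measured when the row begins, along the tool's axes as they then stand; what a row does not reach is not made up. A row lasts 1/10 s, in which the tool goes at most 50 mm and 8.59 degrees, less where a joint would pass 70% of its speed; a pose out of reach is approached as far as the arm can. A call with a gripper value outside its range is refused whole. The fingers move at their own pace and stop on an object; "newtons" is the grip in N (left out, the last holds). Time passes only in rows, so rows that do not move let the fingers close. It gives the time, the measured TCP pose, the force and the opening at its end, in the units of the state.
- read_state(): the state, without advancing time (a new reading comes with each control period).
- camera(name): name is "scene" or "side" or "wrist"; returns (picture, depth): 480x640x3 uint8, blue, green, red; 480x640 float32, mm along the optical axis (not along the pixel's ray), 0 where there is no reading.
- camera_params(name): a dict with "fx", "fy", "cx", "cy" (pixels), "k1" (the pictures are not rectified: a ray, as slopes to the right and down, at radius r is drawn at 1 + k1 r^2 times it, then the intrinsics apply), "T" (4x4, takes a point from camera to world coordinates). Camera axes: x right, y down, z forward; pixel columns grow to the right and rows downward; lengths in mm; the calibration is good to about 2 mm. A picture is of the moment at which its call begins: read the wrist's pose just before it. camera_params takes no time and is no camera call; for the wrist camera it gives the pose at the moment of the call.
- sign_off(): hands the job in, once; it reports no verdict.
Trained networks look in the newest picture that a camera, given by its name, has taken for a name from the list of things; names that differ only in an ending like _2 or _b are one class to them, and where a whole thing is asked for, a point or a joint stands for the part that bears it (a point fixed in the world has none). Each returns a list of dicts, best first, with "conf" (0 to 1); they miss things now and then, are a little off and sometimes report something else, mostly with a low value. They report only what shows in the picture. A call takes as long as a camera call. They do not tell look-alikes from the thing itself.
- masks_of(camera, name): "region" (480x640 bool, what is visible of it).
- place_of(camera, name): "at" ([x, y, z] in mm, in the coordinates of the camera as it stood for that picture, good to about 4 mm: a listed point, or the origin of a listed thing).
The state is a dict: "clock": time; "joints": joint angles; "qd": joint speeds; "effort": joint torques, N m; "eef_pos": TCP position; "eef_rot": TCP orientation; "wrist_force": force on the tool from outside, world axes, zero at the start; "moment": the same for the moment, N m; "finger_gap": finger opening in mm.
Only numpy, scipy, OpenCV 4.12 (cv2) and the standard library are available. Lean on these libraries where they do the work, as an engineer would, in place of code of your own. Each camera call takes 0.05 s, during which the arm holds its last target.

## Working session

There is one attempt and no reset: what is moved stays moved. The work goes in short steps, Python scripts to look and compute and a tool call to move; the robot and the scene stay as the last step left them, time stands still between calls to the robot, and variables do not carry over. Pictures are saved under pics/ and viewed, and the job is handed in when it is done.

Besides the shell and the picture viewer there is one more tool, called after ">>>" by a JSON object that holds its "op" and its "data". play_rows: Moves the arm, as the interface text tells. Its arguments: {"type":"object","properties":{"motion":{"type":"array","items":{"type":"number"}},"newtons":{"type":"number"}},"required":["motion"]}

```bash
ls; mkdir -p pics; cat > h.py <<'E'
from cell import *
import numpy as np, cv2
from scipy.spatial.transform import Rotation as Ro
E
python3 - <<'E'
from h import *
print(read_state())
for n in ("scene","side","wrist"):
    p=camera_params(n); print(n,p)
    im,d=camera(n); cv2.imwrite(f"pics/{n}0.png",im); np.savez(f"{n}0.npz",im=im,d=d,T=p["T"])
    for t in ("tube_orange","rack","rotor","rim","cup","bucket"):
        r=place_of(n,t)
        for q in r[:4]:
            w=np.array(p["T"])@np.r_[q["at"],1]
            print(n,t,round(q["conf"],2),w[:3].round(1))
print(read_state()["clock"])
E
```

```text
pics
{'clock': 0.0, 'joints': array([-1.17061911e+00,  3.00474745e-01,  1.52161048e+00,  2.86940486e-05,
        1.32068985e+00, -6.65778419e-02]), 'qd': array([ 5.38668679e-04, -4.87697747e-04, -5.14172859e-05,  1.59829259e-04,
        2.88817341e-04,  6.28339007e-04]), 'effort': array([-4.19859134e-03, -5.31813276e+01, -3.52743816e+01,  7.06927897e-02,
        2.44660873e-02, -1.15788298e-04]), 'eef_pos': array([ 247.40360971, -490.90929728,  204.87189508]), 'eef_rot': array([3.05151413, 1.56961358, 1.94746575]), 'wrist_force': array([ 0.19866156,  0.09046189, -0.08805987]), 'moment': array([ 0.01316365, -0.00613894,  0.00139358]), 'finger_gap': 93.6708136297048}
scene {'fx': 549.6495235946077, 'fy': 549.6495235946077, 'cx': 320.09043558924554, 'cy': 235.9696488444436, 'k1': -0.026804812124951734, 'T': array([[-7.81692884e-01, -2.59597494e-01,  5.67067347e-01,
        -1.96301880e+02],
       [-6.23474146e-01,  3.02870141e-01, -7.20797937e-01,
         1.03360457e+03],
       [ 1.53695705e-02, -9.16994449e-01, -3.98603760e-01,
         5.68876442e+02],
       [ 0.00000000e+00,  0.00000000e+00,  0.00000000e+00,
         1.00000000e+00]])}
scene tube_orange 0.74 [522.1 337.2  33.3]
scene tube_orange 0.64 [446.6 532.6  18.4]
scene tube_orange 0.6 [ 338.6 -161.5   16.2]
scene rack 0.57 [491.6 289.2   4.3]
scene rotor 0.9 [598.6 -61.5  -2.9]
scene rim 0.81 [ 514.  -127.8  112.1]
scene cup 0.75 [ 508.7 -128.    42.4]Traceback (most recent call last):
  File "<stdin>", line 7, in <module>
ValueError: it knows: cup, rack, rim, rotor, tube_green, tube_orange
```

```bash

python3 - <<'E'
from h import *
for n in ("side","wrist"):
    p=camera_params(n); print(n,p)
    im,d=camera(n); cv2.imwrite(f"pics/{n}0.png",im); np.savez(f"{n}0.npz",im=im,d=d,T=p["T"])
    for t in ("tube_orange","tube_green","rack","rotor","rim","cup"):
        r=place_of(n,t)
        for q in r[:4]:
            w=np.array(p["T"])@np.r_[q["at"],1]
            print(n,t,round(q["conf"],2),w[:3].round(1))
print(read_state()["clock"])
E
```

```text
side {'fx': 555.6296573942453, 'fy': 555.6296573942453, 'cx': 318.4586814669118, 'cy': 244.2325554461656, 'k1': -0.12849585870924224, 'T': array([[-9.39031885e-01, -3.04727111e-01,  1.59249825e-01,
         3.09714901e+02],
       [-3.43728984e-01,  8.20762898e-01, -4.56287904e-01,
         7.13406594e+02],
       [ 8.33694699e-03, -4.83207672e-01, -8.75466071e-01,
         1.12592580e+03],
       [ 0.00000000e+00,  0.00000000e+00,  0.00000000e+00,
         1.00000000e+00]])}
side tube_orange 0.98 [527.8 334.1  28.9]
side tube_orange 0.69 [ 342.9 -158.7   17.1]
side tube_orange 0.66 [443.9 530.1  12.8]
side tube_orange 0.34 [517.1 236.5  32.5]
side tube_green 0.64 [516.3 235.1  30. ]
side rack 0.97 [ 4.887e+02  2.929e+02 -1.000e-01]
side rotor 0.56 [603.5 -61.7   0.8]
side rim 0.53 [ 514.8 -124.7  115.4]
side cup 0.59 [ 510.6 -127.6   48.1]
wrist {'fx': 408.86879111314204, 'fy': 408.86879111314204, 'cx': 310.4883989345426, 'cy': 244.32068528000067, 'k1': 0.01347850951991455, 'T': array([[ 4.49501788e-01, -8.68692137e-01, -2.08139650e-01,
         3.08145442e+02],
       [-8.93279384e-01, -4.37204949e-01, -1.04421136e-01,
        -4.60601065e+02],
       [-2.89865119e-04,  2.32864345e-01, -9.72509184e-01,
         3.86056102e+02],
       [ 0.00000000e+00,  0.00000000e+00,  0.00000000e+00,
         1.00000000e+00]])}
1.0
```

View pics/scene0.png

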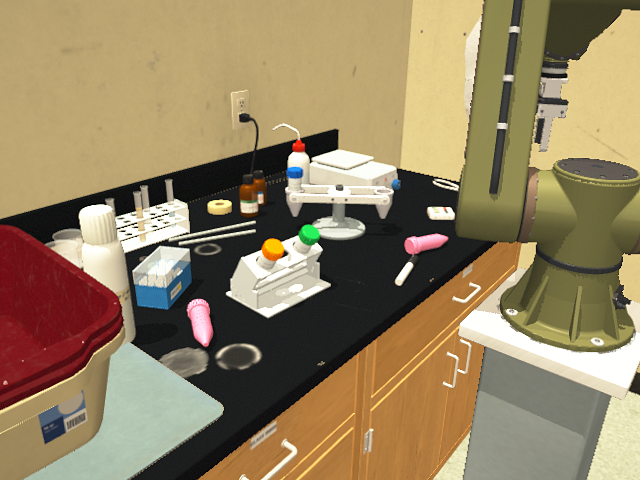

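View pics/side0.png

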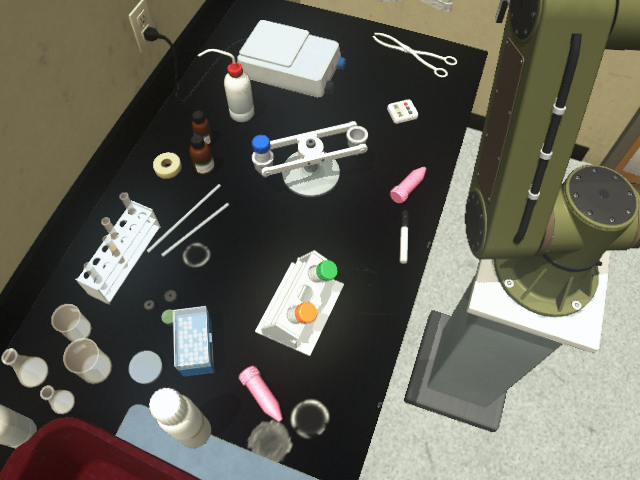

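View pics/wrist0.png

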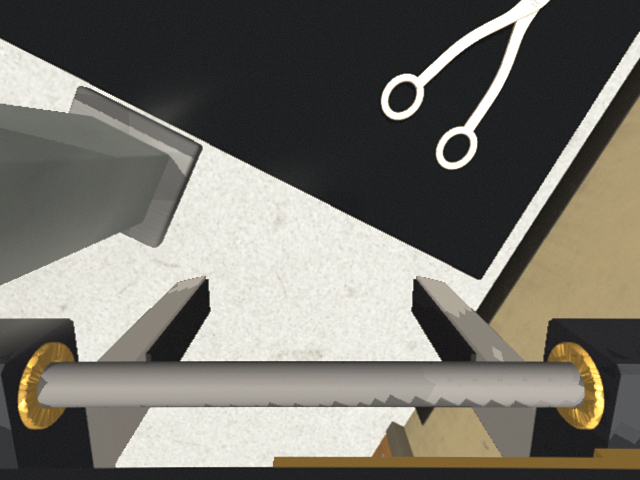

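The orange-capped tube is at side (306,313) and scene (272,250), in the rack beside the green one at side (327,270). The pink look-alikes lie at side (262,393) and (409,186). The empty bucket is at side (357,135), opposite the blue cap at (262,145). Next I refine these positions with depth.

```bash
cat >> h.py <<'E'
def cloud(d,p):
    v,u=np.mgrid[0:480,0:640]
    pts=cv2.undistortPoints(np.stack([u.ravel(),v.ravel()],1).astype(float).reshape(-1,1,2),np.array([[p["fx"],0,p["cx"]],[0,p["fy"],p["cy"]],[0,0,1]]),np.array([p["k1"],0,0,0,0.])).reshape(480,640,2)
    c=np.dstack([pts*d[...,None],d])
    T=np.array(p["T"]); w=c@T[:3,:3].T+T[:3,3]
    w[d<=0]=np.nan
    return w
def proj(w,p):
    T=np.array(p["T"]); c=(np.atleast_2d(w)-T[:3,3])@T[:3,:3]
    s=c[:,:2]/c[:,2:]; r2=(s**2).sum(1,keepdims=True); s=s*(1+p["k1"]*r2)
    return np.c_[p["fx"]*s[:,0]+p["cx"],p["fy"]*s[:,1]+p["cy"]]
E
python3 - <<'E'
from h import *
for n in ("scene","side"):
    z=np.load(n+"0.npz"); p=camera_params(n); w=cloud(z["d"],p); im=z["im"]
    hsv=cv2.cvtColor(im,cv2.COLOR_BGR2HSV)
    for nm,lo,hi in (("orange",8,22),("green",50,75),("blue",100,125)):
        m=(hsv[...,0]>=lo)&(hsv[...,0]<=hi)&(hsv[...,1]>180)&(hsv[...,2]>80)
        k,l,st,c=cv2.connectedComponentsWithStats(m.astype(np.uint8))
        for i in range(1,k):
            if st[i,4]>80:
                q=w[l==i]; print(n,nm,st[i,:5],np.nanmedian(q,0).round(1),np.nanmax(q,0).round(1),np.nanmin(q,0).round(1))
    # top plate of rack, table check
    m=(np.abs(w[...,2])<200)&(w[...,0]>400)&(w[...,0]<700)&(w[...,1]>-60-200)&(w[...,1]<100)&(w[...,2]>104)&(w[...,2]<116)
    q=w[m]; print(n,len(q),"bar pts",q.mean(0) if len(q) else 0)
    qc=q[:,:2]-q[:,:2].mean(0); u,s,vt=np.linalg.svd(qc,full_matrices=False); print(vt[0],np.degrees(np.arctan2(vt[0,1],vt[0,0])))
    a=qc@vt[0];b=qc@vt[1];print("ext",np.percentile(a,[0,1,50,99,100]),np.percentile(b,[0,1,50,99,100]))
    mm=(w[...,0]>300)&(w[...,0]<420)&(w[...,1]>50)&(w[...,1]<250);print("table z",np.nanmedian(w[mm][:,2]))
E
python3 - <<'E'
import cv2
a=cv2.imread('pics/side0.png');cv2.imwrite('pics/c1.png',cv2.resize(a[100:220,220:400],None,fx=4,fy=4,interpolation=cv2.INTER_CUBIC))
cv2.imwrite('pics/c2.png',cv2.resize(a[240:360,240:370],None,fx=5,fy=5,interpolation=cv2.INTER_CUBIC))
E
```

```text
scene orange [240 178  25  22 322] [854.2  28.2  75.3] [1065.6   50.1   98.7] [ 829.2 -153.4   -1. ]
scene orange [261 238  23  23 209] [458.8 352.8 123.1] [698.1 361.6 145.2] [440.3  96.1   0.6]
scene green [298 224  22  21 311] [450.4 249.5 130.2] [691.6 262.2 145.4] [ 4.341e+02 -3.200e+01  3.000e-01]
scene blue [286 167  16  11 153] [685.5  22.3 161.2] [1069.2   33.7  170.1] [ 671.9 -377.6    1.1]
scene blue [139 286  27  17  91] [644.1 500.9  36.7] [667.3 512.9  48.5] [614.4 484.6  15.7]
scene 1000 bar pts [589.87684745 -54.45507426 110.47884503]
[-0.75938412 -0.65064258] -139.40993305812853
ext [-141.69801649 -134.0417749    -0.88510306  125.70292552  131.00982594] [-57.57678859 -50.76425074   8.29971191  38.3563348   42.74242699]
table z 1.5319805280651622
side orange [190 145  17  11  90] [853.6  35.   86.1] [878.1  44.4  92.5] [839.    9.9  75.8]
side blue [252 135  18  15 208] [694.   16.  167.1] [711.9  34.  171.5] [674.8  -7.5 159.4]
side 1614 bar pts [592.86339434 -56.61303897 110.02857527]
[0.75146776 0.65976981] 41.28231952826204
ext [-132.23711438 -126.66836942    3.07513817  135.18869808  142.76463285] [-53.5742405  -50.03892226   4.35786828  41.98228894  46.48898228]
table z -0.14868122286827656
```

View pics/c1.png

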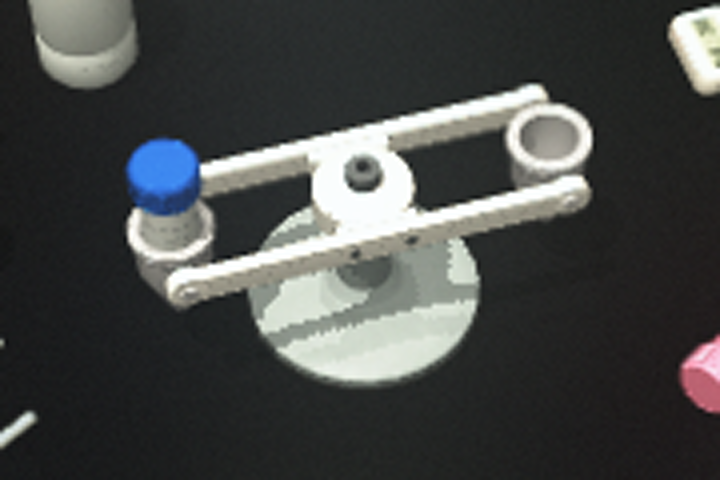

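View pics/c2.png

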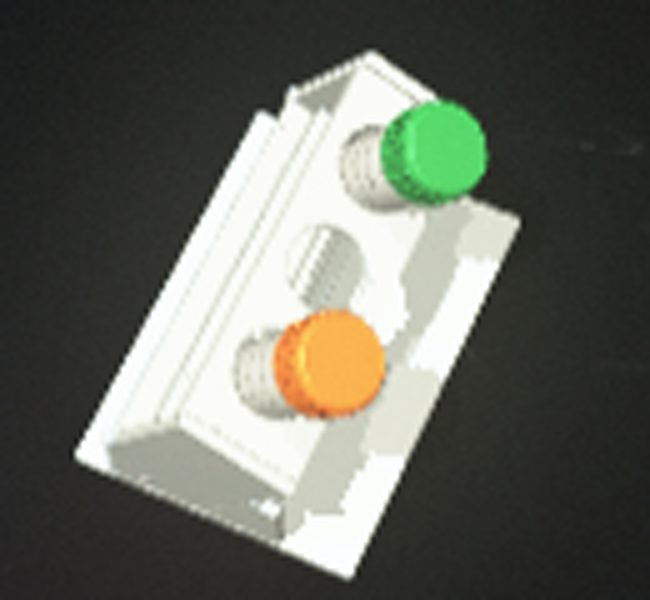

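The crop confirms it: the orange cap on the slanted tube stands in the rack's end hole, with the green one in the other end hole and the middle hole empty. The empty bucket shows an open mouth. Next I plan a wrist look on the way to the rack.

```bash
cat >> h.py <<'E'
def pose():
    s=read_state(); return np.array(s["eef_pos"]),Ro.from_euler("xyz",s["eef_rot"])
def rows(p0,R0,p1,R1,n,pr=True):
    """decoupled interpolation, prints tool-frame rows"""
    rv=(R0.inv()*R1).as_rotvec()
    out=[]
    for i in range(n):
        Ri=R0*Ro.from_rotvec(rv*i/n)
        sh=Ri.inv().apply((p1-p0)/n)/1000
        out.append(np.r_[rv/n,sh])
    if pr:
        print("rot total deg",np.degrees(np.linalg.norm(rv)).round(1),"dist",np.linalg.norm(p1-p0).round(1))
        for o in out: print(", ".join(f"{x:.4f}" for x in o))
    return out
def mk(x,z):
    x=np.array(x,float);x/=np.linalg.norm(x);z=np.array(z,float);z-=x*(x@z);z/=np.linalg.norm(z)
    return Ro.from_matrix(np.c_[x,np.cross(z,x),z])
E
python3 - <<'E'
from h import *
p,R=pose(); print(p,R.as_matrix().round(3))
T=camera_params("wrist")["T"]; print("cam in tool",R.inv().apply(T[:3,3]-p).round(1)); print((R.inv().as_matrix()@T[:3,:3]).round(3))
# look pose above rotor on the way: tool down, z along hub dir
a=np.radians(38.5)
for s in (1,-1):
    R1=mk([0,0,-1],[s*np.cos(a),s*np.sin(a),0]); print(s,R1.as_matrix().round(2)); rows(p,R,np.array([470,-160,330.]),R1,9)
E
```

```text
[ 247.50368519 -491.17595662  205.45548364] [[-0.     0.893  0.45 ]
 [-0.     0.45  -0.893]
 [-1.    -0.     0.   ]]
cam in tool [-180.6   67.9   -0. ]
[[ 0.    -0.233  0.973]
 [-0.001 -0.973 -0.233]
 [ 1.    -0.    -0.   ]]
1 [[ 0.   -0.62  0.78]
 [ 0.    0.78  0.62]
 [-1.    0.    0.  ]]
rot total deg 101.8 dist 418.0
-0.1973, -0.0000, 0.0000, -0.0138, 0.0386, -0.0217
-0.1973, -0.0000, 0.0000, -0.0138, 0.0421, -0.0137
-0.1973, -0.0000, 0.0000, -0.0138, 0.0440, -0.0052
-0.1973, -0.0000, 0.0000, -0.0138, 0.0442, 0.0035
-0.1973, -0.0000, 0.0000, -0.0138, 0.0426, 0.0121
-0.1973, -0.0000, 0.0000, -0.0138, 0.0394, 0.0202
-0.1973, -0.0000, 0.0000, -0.0138, 0.0347, 0.0276
-0.1973, -0.0000, 0.0000, -0.0138, 0.0286, 0.0339
-0.1973, -0.0000, 0.0000, -0.0138, 0.0214, 0.0388
-1 [[-0.    0.62 -0.78]
 [ 0.   -0.78 -0.62]
 [-1.    0.   -0.  ]]
rot total deg 78.2 dist 418.0
0.1517, 0.0000, 0.0000, -0.0138, 0.0386, -0.0217
0.1517, 0.0000, 0.0000, -0.0138, 0.0349, -0.0273
0.1517, 0.0000, 0.0000, -0.0138, 0.0304, -0.0323
0.1517, 0.0000, 0.0000, -0.0138, 0.0251, -0.0365
0.1517, 0.0000, 0.0000, -0.0138, 0.0193, -0.0399
0.1517, 0.0000, 0.0000, -0.0138, 0.0131, -0.0424
0.1517, 0.0000, 0.0000, -0.0138, 0.0065, -0.0438
0.1517, 0.0000, 0.0000, -0.0138, -0.0002, -0.0443
0.1517, 0.0000, 0.0000, -0.0138, -0.0069, -0.0438
```

```bash
python3 - <<'E'
from h import *
p,R=pose()
a=np.radians(38.5)
R1=mk([0,0,-1],[np.cos(a),np.sin(a),0]); rows(p,R,np.array([545,-95,310.]),R1,14)
E
```

```text
rot total deg 101.8 dist 506.3
-0.1269, -0.0000, 0.0000, -0.0075, 0.0317, -0.0157
-0.1269, -0.0000, 0.0000, -0.0075, 0.0334, -0.0116
-0.1269, -0.0000, 0.0000, -0.0075, 0.0346, -0.0072
-0.1269, -0.0000, 0.0000, -0.0075, 0.0353, -0.0028
-0.1269, -0.0000, 0.0000, -0.0075, 0.0353, 0.0017
-0.1269, -0.0000, 0.0000, -0.0075, 0.0349, 0.0061
-0.1269, -0.0000, 0.0000, -0.0075, 0.0338, 0.0105
-0.1269, -0.0000, 0.0000, -0.0075, 0.0322, 0.0147
-0.1269, -0.0000, 0.0000, -0.0075, 0.0301, 0.0186
-0.1269, -0.0000, 0.0000, -0.0075, 0.0275, 0.0223
-0.1269, -0.0000, 0.0000, -0.0075, 0.0244, 0.0256
-0.1269, -0.0000, 0.0000, -0.0075, 0.0210, 0.0285
-0.1269, -0.0000, 0.0000, -0.0075, 0.0172, 0.0309
-0.1269, -0.0000, 0.0000, -0.0075, 0.0132, 0.0328
```

>>> {"op": "play_rows", "data": {"motion": [-0.127,0,0,-0.0075,0.032,-0.016,-1,-0.127,0,0,-0.0075,0.033,-0.012,-1,-0.127,0,0,-0.0075,0.035,-0.007,-1,-0.127,0,0,-0.0075,0.035,-0.003,-1,-0.127,0,0,-0.0075,0.035,0.002,-1,-0.127,0,0,-0.0075,0.035,0.006,-1,-0.127,0,0,-0.0075,0.034,0.0105,-1,-0.127,0,0,-0.0075,0.032,0.015,-1,-0.127,0,0,-0.0075,0.03,0.0185,-1,-0.127,0,0,-0.0075,0.0275,0.022,-1,-0.127,0,0,-0.0075,0.0245,0.0255,-1,-0.127,0,0,-0.0075,0.021,0.0285,-1,-0.127,0,0,-0.0075,0.017,0.031,-1,-0.127,0,0,-0.0075,0.013,0.033,-1,0,0,0,0,0,0,-1]}}

```text
clock: 2.5
eef_pos: [542.2, -69.5, 315.2]
eef_rot: [-0.356, 1.569, 0.391]
wrist_force: [-0.2, 0.0, -0.3]
finger_gap: 93.7
```

```bash
cat >> h.py <<'E'
def look(n,tag,names=()):
    read_state(); p=camera_params(n); im,d=camera(n)
    cv2.imwrite(f"pics/{n}_{tag}.png",im); np.savez(f"{n}_{tag}.npz",im=im,d=d,T=p["T"])
    for t in names:
        for q in place_of(n,t)[:3]:
            w=np.array(p["T"])@np.r_[q["at"],1]; print(n,t,round(q["conf"],2),w[:3].round(1))
    return im,d,p,cloud(d,p)
E
python3 - <<'E'
from h import *
s=read_state();print(s["joints"].round(3))
im,d,p,w=look("wrist","1",("rotor","rim","cup"))
print(proj([[514.5,-126,112],[604,-55,124],[694,16,167]],p).round(0))
m=(w[...,2]>108.5)&(w[...,2]<113.5)
q=w[m];print(len(q))
print(np.nanmin(d[d>0]))
E
```

```text
[-1.950e-01  2.330e-01  1.354e+00  1.000e-03  1.553e+00 -9.410e-01]
wrist rotor 0.61 [ 5.981e+02 -5.780e+01 -1.000e-01]
wrist rim 0.82 [ 515.  -128.4  113.8]
wrist cup 0.93 [ 509.7 -127.3   44.9]
[[248. 242.]
 [368. 254.]
 [511. 277.]]
8114
53.625206
```

View pics/wrist_1.png

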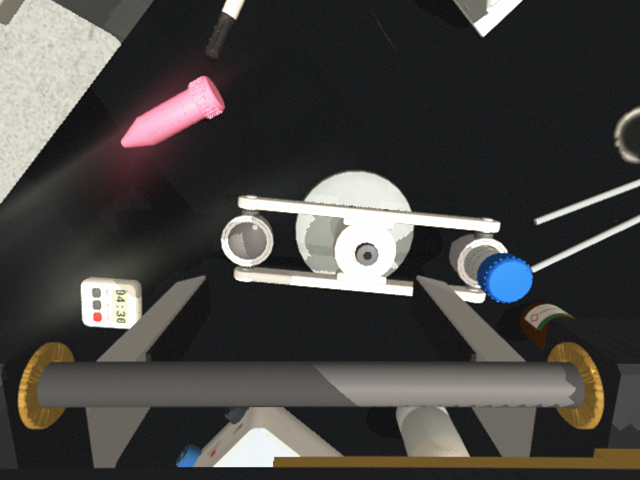

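The picture shows the empty bucket's open mouth at about (247,241), the hub nut at (367,254) and the blue cap at (504,278). I fit the rim circle and the bars by casting rays onto their known heights.

```bash
cat >> h.py <<'E'
def ray(uv,p,z):
    uv=np.atleast_2d(uv).astype(float)
    s=cv2.undistortPoints(uv.reshape(-1,1,2),np.array([[p["fx"],0,p["cx"]],[0,p["fy"],p["cy"]],[0,0,1]]),np.array([p["k1"],0,0,0,0.])).reshape(-1,2)
    T=np.array(p["T"]); dr=np.c_[s,np.ones(len(s))]@T[:3,:3].T; o=T[:3,3]
    return o+dr*((z-o[2])/dr[:,2])[:,None]
E
python3 - <<'E'
from h import *
z=np.load("wrist_1.npz");im=z["im"];d=z["d"];p=camera_params("wrist");p["T"]=z["T"];w=cloud(d,p)
cv2.imwrite("pics/c3.png",cv2.resize(im[180:320,200:550],None,fx=2.28,fy=2.28,interpolation=cv2.INTER_CUBIC))
cv2.imwrite("pics/c4.png",cv2.resize(im[195:290,215:310],None,fx=6,fy=6,interpolation=cv2.INTER_CUBIC))
# measured heights from depth
m=(w[...,2]>100)&(w[...,2]<125)
v,u=np.nonzero(m);sel=(v>180)&(v<310)
print(np.histogram(w[m][sel][:,2],bins=np.arange(100,126,1)))
mm=(w[...,2]>-15)&(w[...,2]<15);print("table",np.nanmedian(w[mm][:,2]))
# rim ring top: region near
g=cv2.cvtColor(im,cv2.COLOR_BGR2GRAY)
uvr=np.array([[x,y] for x in range(215,282) for y in range(205,275)])
# hub nut dark
print("blob hub", ray([[367,254]],p,124))
def fit(z,rin,rout,c0,thr):
    pt=ray(uvr,p,z)[:,:2]; val=g[uvr[:,1],uvr[:,0]]
    sc=[]
    for dx in np.arange(-6,6.1,.5):
        for dy in np.arange(-6,6.1,.5):
            r=np.hypot(pt[:,0]-c0[0]-dx,pt[:,1]-c0[1]-dy)
            A=val[(r>rin+.5)&(r<rout-.5)].mean();B=val[(r<rin-.5)&(r>rin-5)].mean();
            sc.append((A-B,c0[0]+dx,c0[1]+dy))
    return sorted(sc)[::-1][:4]
print(fit(112,18.5,25,(514,-127.5),0))
E
```

```text
(array([ 103,  120,  118,  132,  129,  167,  195,  230,  332,  657, 1181,
       2012, 2757, 1971,  598,   74,   23,   20,   18,   18,   28,   24,
         37,   35,  152]), array([100, 101, 102, 103, 104, 105, 106, 107, 108, 109, 110, 111, 112,
       113, 114, 115, 116, 117, 118, 119, 120, 121, 122, 123, 124, 125]))
table 1.3481318064085315
blob hub [[603.36488708 -55.82443016 124.        ]]
[(np.float64(99.84893024548501), np.float64(512.5), np.float64(-126.0)), (np.float64(98.45568480218756), np.float64(512.5), np.float64(-126.5)), (np.float64(98.40870356783785), np.float64(512.0), np.float64(-126.0)), (np.float64(97.3957821479982), np.float64(512.5), np.float64(-125.5))]
```

View pics/c3.png

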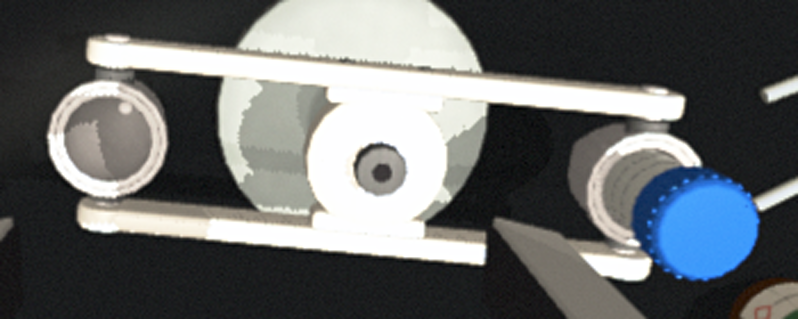

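View pics/c4.png

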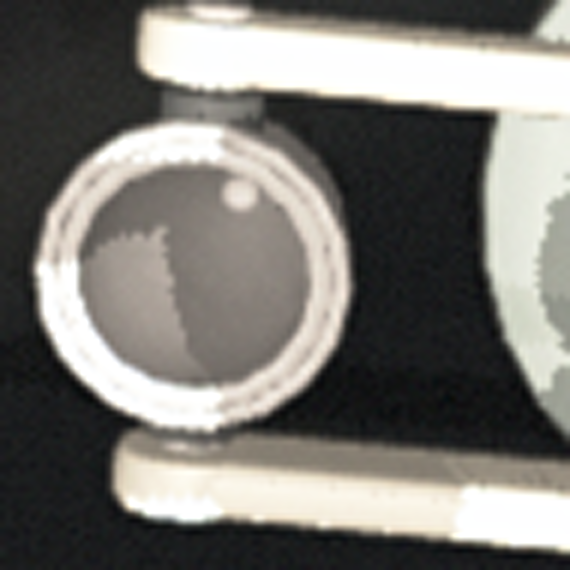

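Rim to hub measures 114.8 mm against the 115 mm expected, so I take rim (512.5, -126, 112) and a hub direction of 37.7°. Now to a standoff on the orange tube's axis.

```bash
python3 - <<'E'
from h import *
p,R=pose()
yw=-0.1; ax=np.array([-.5*np.cos(yw),-.5*np.sin(yw),.866]); yr=np.array([-np.sin(yw),np.cos(yw),0])
R1=mk(-ax,yr); rows(p,R,np.array([525,335.5,31])+202*ax,R1,12)
E
```

```text
rot total deg 51.3 dist 447.7
-0.0598, -0.0160, -0.0416, 0.0090, 0.0323, 0.0163
-0.0598, -0.0160, -0.0416, 0.0080, 0.0317, 0.0181
-0.0598, -0.0160, -0.0416, 0.0070, 0.0308, 0.0198
-0.0598, -0.0160, -0.0416, 0.0061, 0.0299, 0.0215
-0.0598, -0.0160, -0.0416, 0.0052, 0.0288, 0.0232
-0.0598, -0.0160, -0.0416, 0.0044, 0.0275, 0.0248
-0.0598, -0.0160, -0.0416, 0.0037, 0.0262, 0.0263
-0.0598, -0.0160, -0.0416, 0.0031, 0.0247, 0.0278
-0.0598, -0.0160, -0.0416, 0.0025, 0.0231, 0.0292
-0.0598, -0.0160, -0.0416, 0.0021, 0.0214, 0.0305
-0.0598, -0.0160, -0.0416, 0.0017, 0.0196, 0.0317
-0.0598, -0.0160, -0.0416, 0.0015, 0.0178, 0.0328
```

>>> {"op": "play_rows", "data": {"motion": [-0.06,-0.016,-0.0415,0.009,0.032,0.0165,-1,-0.06,-0.016,-0.0415,0.008,0.0315,0.018,-1,-0.06,-0.016,-0.0415,0.007,0.031,0.02,-1,-0.06,-0.016,-0.0415,0.006,0.03,0.0215,-1,-0.06,-0.016,-0.0415,0.005,0.029,0.023,-1,-0.06,-0.016,-0.0415,0.0045,0.0275,0.025,-1,-0.06,-0.016,-0.0415,0.0035,0.026,0.0265,-1,-0.06,-0.016,-0.0415,0.003,0.0245,0.028,-1,-0.06,-0.016,-0.0415,0.0025,0.023,0.029,-1,-0.06,-0.016,-0.0415,0.002,0.0215,0.0305,-1,-0.06,-0.016,-0.0415,0.0015,0.0195,0.0315,-1,-0.06,-0.016,-0.0415,0.0015,0.018,0.033,-1,0,0,0,0,0,0,-1]}}

```text
clock: 4.0
eef_pos: [422.0, 345.7, 200.2]
eef_rot: [-1.574, 1.024, -0.106]
wrist_force: [-0.1, -0.1, -0.2]
finger_gap: 93.6
```

```bash
python3 - <<'E'
from h import *
s=read_state();print(s["joints"].round(3))
im,d,p,w=look("wrist","2",("tube_orange","tube_green","rack"))
print(proj([[464,341,137]],p).round(0))
E
```

```text
[ 0.827  0.14   1.826 -0.558  0.909 -0.352]
wrist tube_orange 0.89 [523.7 338.9  30.4]
wrist tube_orange 0.76 [448.8 529.4  15.9]
wrist tube_green 0.78 [508.7 237.6  30.8]
wrist rack 0.84 [490.7 288.1   2.2]
[[310. 256.]]
```

View pics/wrist_2.png

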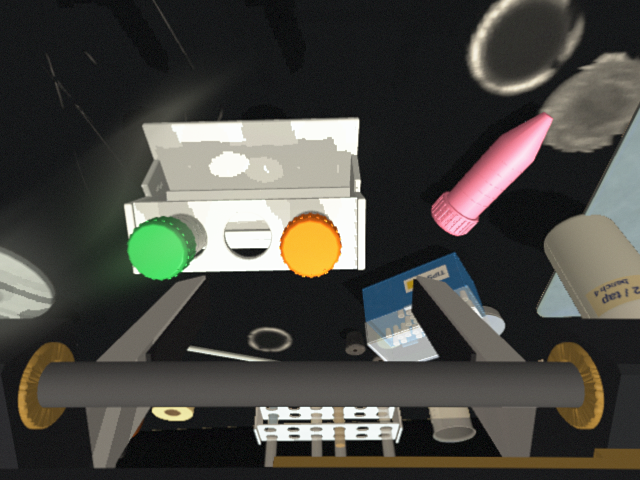

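The wrist view shows the orange cap at (311,246), the empty hole at (247,240) and the green cap at (161,249). The pink look-alike lies apart at (490,180). I fit the cap faces.

```bash
python3 - <<'E'
from h import *
z=np.load("wrist_2.npz");im=z["im"];d=z["d"];p=camera_params("wrist");p["T"]=z["T"];w=cloud(d,p)
hsv=cv2.cvtColor(im,cv2.COLOR_BGR2HSV)
C=[]
for nm,lo,hi in (("orange",8,24),("green",50,75)):
    m=((hsv[...,0]>=lo)&(hsv[...,0]<=hi)&(hsv[...,1]>150)&(hsv[...,2]>70)).astype(np.uint8)
    m[:,:100]=0;m[280:]=0;m[:195]=0
    k,l,st,c=cv2.connectedComponentsWithStats(m);i=1+np.argmax(st[1:,4])
    M=l==i; er=cv2.erode(M.astype(np.uint8),np.ones((9,9)))>0
    q=w[er];q=q[np.isfinite(q[:,0])]
    # robust plane
    for _ in range(5):
        c0=q.mean(0);u,s,vt=np.linalg.svd(q-c0,full_matrices=False);nrm=vt[2]*np.sign(vt[2,2]);r=(q-c0)@nrm;q=q[abs(r)<2*r.std()+.3]
    (cx,cy),rad=cv2.minEnclosingCircle(np.argwhere(M)[:,::-1].astype(np.float32))
    print(nm,st[i],"circ",cx,cy,rad,"normal",nrm.round(3),"tilt",np.degrees(np.arccos(nrm[2])).round(1),"std",r.std().round(2),"centroid",c0.round(1))
    C.append(c0)
dd=C[0]-C[1];print(dd,np.linalg.norm(dd),"yaw from pair",np.arctan2(-dd[0],dd[1]))
# empty hole etc: rack front edge lines
pp,R=pose();print(pp,R.as_matrix().round(3))
yw=np.arctan2(-dd[0],dd[1]);ax=np.array([-.5*np.cos(yw),-.5*np.sin(yw),.866])
print("ax",ax,"tip",C[0]-122*ax)
print("cap in tool",R.inv().apply(C[0]-pp).round(1))
E
```

```text
orange [ 280  213   62   65 3065] circ 310.2272644042969 245.5 32.556785583496094 normal [-0.534  0.042  0.845] tilt 32.4 std 0.64 centroid [457.3 342.1 134.1]
green [ 128  218   61   62 2172] circ 158.59194946289062 249.6988983154297 31.804798126220703 normal [-0.532  0.034  0.846] tilt 32.2 std 0.65 centroid [452.7 238.8 136.1]
[  4.62140528 103.24078444  -1.95347901] 103.36262883511544 yaw from pair -0.044733506051078044
[424.22133425 343.00388633 202.48147898] [[ 0.517 -0.849  0.109]
 [-0.056  0.094  0.994]
 [-0.854 -0.52   0.001]]
ax [-0.49949981  0.02235929  0.866     ] tip [518.25378774 339.35785736  28.47501193]
cap in tool [75.5  7.4  2.6]
```

```bash
cat > fit.py <<'E'
from h import *
from scipy.optimize import minimize
def masks(im):
    b,g,r=[im[...,i].astype(float) for i in range(3)]
    o=(r>110)&(b<0.62*r)&(g>0.35*r)&(g<0.82*r)&(r-b>80)
    gr=(g>70)&(r<0.65*g)&(b<0.75*g)
    return o,gr
def one(m,uv):
    m=cv2.morphologyEx(m.astype(np.uint8),cv2.MORPH_CLOSE,np.ones((5,5)))
    k,l,st,c=cv2.connectedComponentsWithStats(m); i=l[int(uv[1]),int(uv[0])]
    M=(l==i)&(i>0); cs,_=cv2.findContours(M.astype(np.uint8),cv2.RETR_EXTERNAL,cv2.CHAIN_APPROX_NONE)
    h=max(cs,key=len); return h, st[i]
th=np.linspace(0,2*np.pi,60)
def hull(tip,yw,p):
    ax=np.array([-.5*np.cos(yw),-.5*np.sin(yw),.8660]); e1=np.array([-np.sin(yw),np.cos(yw),0]);e2=np.cross(ax,e1)
    c=np.r_[[tip+ax*h+20*(np.cos(t)*e1+np.sin(t)*e2) for h in (100,122) for t in th]]
    return cv2.convexHull(proj(c,p).astype(np.float32))
E
python3 - <<'E'
from fit import *
data=[]
for n,f,uo,ug in (("scene","scene0",(272,248),(310,234)),("side","side0",(306,313),(327,270)),("wrist","wrist_2",(311,246),(161,249))):
    z=np.load(f+".npz");p=camera_params(n);p["T"]=z["T"];o,g=masks(z["im"])
    for nm,M,uv in (("o",o,uo),("g",g,ug)):
        c,st=one(M,uv);print(n,nm,st)
        c=cv2.convexHull(c); m=np.zeros((480,640),np.uint8);cv2.fillConvexPoly(m,c,1)
        data.append((n,nm,p,m))
def tipof(x,nm):
    yw=x[3]; return np.array(x[:3])-(np.array([-np.sin(yw),np.cos(yw),0])*100 if nm=="g" else 0)
def iou(x,D):
    out=[]
    for n,nm,p,m in D:
        h=hull(tipof(x,nm),x[3],p)
        a=np.zeros((480*4,640*4),np.uint8)
        cv2.fillConvexPoly(a,np.round((h+.5)*4).astype(np.int32),1)
        M=cv2.resize(m,(2560,1920),interpolation=cv2.INTER_NEAREST)
        out.append((a&M).sum()/(a|M).sum())
    return np.array(out)
def run(D,x0):
    r=minimize(lambda y:1-iou(y*np.array([1,1,1,.01]),D).mean(),np.r_[x0[:3],x0[3]*100],method="Nelder-Mead",options=dict(initial_simplex=np.r_[x0[:3],x0[3]*100]+np.vstack([np.zeros(4),6*np.eye(4)]),xatol=.1,fatol=1e-4,maxiter=160))
    return r.x*np.array([1,1,1,.01])
for sel in (("wrist",),("side",),("scene",),("wrist","side","scene")):
    D=[d for d in data if d[0] in sel]
    x=run(D,np.array([522,337,30,-.08]));print(sel,x.round(3),iou(x,D).round(3))
E
```

```text
scene o [261 238  24  23 405]
scene g [298 224  22  21 340]
side o [295 302  22  22 378]
side g [316 259  22  22 348]
wrist o [ 279  213   63   65 3079]
wrist g [ 126  217   69   64 3224]
('wrist',) [ 5.21598e+02  3.36941e+02  2.73750e+01 -7.20000e-02] [0.967 0.93 ]
('side',) [ 5.18791e+02  3.39068e+02  3.28370e+01 -7.40000e-02] [0.919 0.917]
('scene',) [ 5.18392e+02  3.38112e+02  3.01540e+01 -5.30000e-02] [0.921 0.891]
('wrist', 'side', 'scene') [ 5.18943e+02  3.37761e+02  3.00890e+01 -6.70000e-02] [0.92  0.891 0.913 0.92  0.953 0.918]
```

```bash
python3 - <<'E'
from h import *
p,R=pose()
yw=-0.07; ax=np.array([-.5*np.cos(yw),-.5*np.sin(yw),.866]); yr=np.array([-np.sin(yw),np.cos(yw),0])
R1=mk(-ax,yr); rows(p,R,np.array([519.5,337.5,29.5])+92*ax,R1,8)
E
```

```text
rot total deg 2.6 dist 105.6
-0.0043, -0.0024, 0.0029, 0.0132, 0.0008, 0.0004
-0.0043, -0.0024, 0.0029, 0.0132, 0.0008, 0.0003
-0.0043, -0.0024, 0.0029, 0.0132, 0.0007, 0.0003
-0.0043, -0.0024, 0.0029, 0.0132, 0.0007, 0.0003
-0.0043, -0.0024, 0.0029, 0.0132, 0.0006, 0.0003
-0.0043, -0.0024, 0.0029, 0.0132, 0.0006, 0.0002
-0.0043, -0.0024, 0.0029, 0.0132, 0.0006, 0.0002
-0.0043, -0.0024, 0.0029, 0.0132, 0.0005, 0.0002
```

>>> {"op": "play_rows", "data": {"motion": [-0.0043,-0.0024,0.0029,0.0132,0.0008,0.0004,-1,-0.0043,-0.0024,0.0029,0.0132,0.0008,0.0003,-1,-0.0043,-0.0024,0.0029,0.0132,0.0007,0.0003,-1,-0.0043,-0.0024,0.0029,0.0132,0.0007,0.0003,-1,-0.0043,-0.0024,0.0029,0.0132,0.0006,0.0003,-1,-0.0043,-0.0024,0.0029,0.0132,0.0006,0.0002,-1,-0.0043,-0.0024,0.0029,0.0132,0.0006,0.0002,-1,-0.0043,-0.0024,0.0029,0.0132,0.0006,0.0002,-1,0,0,0,0,0,0,-1], "newtons": 20}}

```text
clock: 5.1
eef_pos: [480.7, 335.2, 100.6]
eef_rot: [-1.568, 1.05, -0.074]
wrist_force: [0.2, -0.4, 0.1]
finger_gap: 94.1
```

```bash
python3 - <<'E'
from h import *
p,R=pose()
yw=-0.07; ax=np.array([-.5*np.cos(yw),-.5*np.sin(yw),.866]); yr=np.array([-np.sin(yw),np.cos(yw),0])
R1=mk(-ax,yr); rows(p,R,np.array([519.5,337.5,29.5])+92*ax,R1,1)
im,d,pp,w=look("wrist","3")
im,d,pp,w=look("side","3")
cv2.imwrite("pics/c5.png",cv2.resize(im[200:380,220:420],None,fx=3,fy=3))
E
```

```text
rot total deg 0.4 dist 12.4
-0.0060, -0.0020, -0.0031, -0.0111, 0.0023, 0.0049
```

View pics/wrist_3.png

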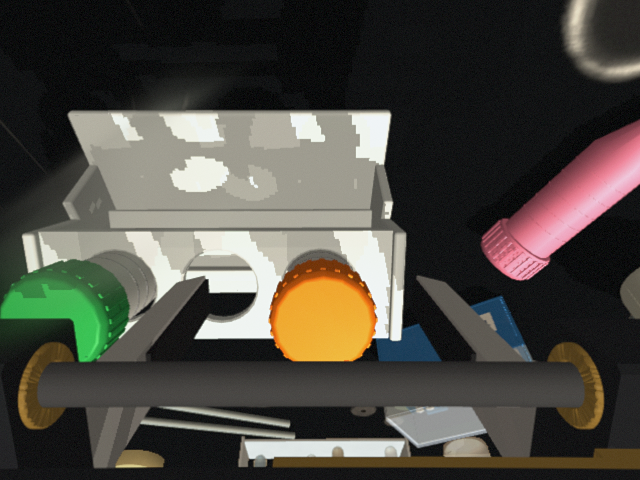

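View pics/c5.png

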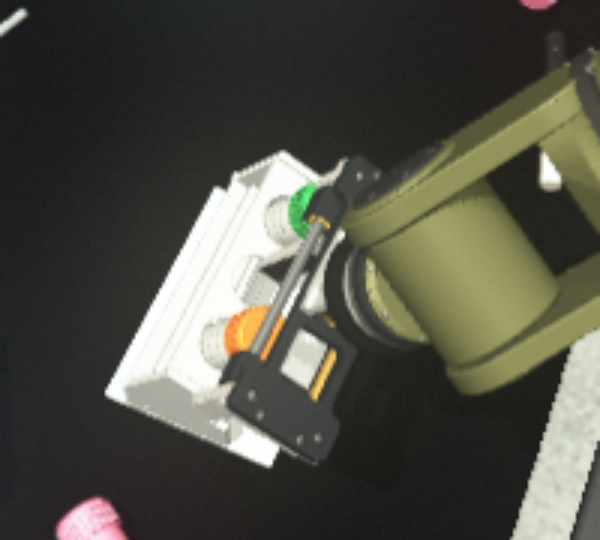

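>>> {"op": "play_rows", "data": {"motion": [-0.003,-0.001,-0.0015,-0.0055,0.0012,0.0023,-1,-0.003,-0.001,-0.0015,-0.0055,0.0011,0.0022,-1,0,0,0,0,0,0,-1]}}

```text
clock: 5.5
eef_pos: [472.8, 342.1, 113.2]
eef_rot: [-1.565, 1.044, -0.063]
wrist_force: [-0.8, 0.1, -0.2]
finger_gap: 93.9
```

```bash
python3 - <<'E'
from h import *
p,R=pose()
yw=-0.07; ax=np.array([-.5*np.cos(yw),-.5*np.sin(yw),.866]); yr=np.array([-np.sin(yw),np.cos(yw),0])
R1=mk(-ax,yr); rows(p,R,np.array([519.5,337.5,29.5])+92*ax,R1,1)
print(p,read_state()["wrist_force"])
E
```

```text
rot total deg 0.3 dist 4.3
-0.0004, 0.0033, 0.0035, 0.0039, 0.0013, -0.0013
[472.81884068 342.06582401 113.20463522] [-0.8333593   0.09599853 -0.16928951]
```

>>> {"op": "play_rows", "data": {"motion": [0,0,0,0.003,0.001,-0.001,-1,0,0,0,0,0,0,0,0,0,0,0,0,0,1,0,0,0,0,0,0,1,0,0,0,0,0,0,1,0,0,0,0,0,0,1,0,0,0,0,0,0,1,0,0,0,0,0,0,1], "newtons": 20}}

```text
clock: 6.3
eef_pos: [473.3, 341.3, 110.6]
eef_rot: [-1.563, 1.043, -0.061]
wrist_force: [0.8, -0.8, 1.1]
finger_gap: 41.6
```

>>> {"op": "play_rows", "data": {"motion": [0,0,0,0,0,0,1,0,0,0,0,0,0,1,0,0,0,0,0,0,1,0,0,0,0,0,0,1]}}

```text
clock: 6.7
eef_pos: [473.3, 341.2, 110.6]
eef_rot: [-1.563, 1.043, -0.062]
wrist_force: [-0.2, -0.7, 0.4]
finger_gap: 39.9
```

```bash
python3 - <<'E'
from h import *
p,R=pose()
print(p,R.as_matrix().round(3),read_state()["wrist_force"],read_state()["finger_gap"])
E
```

```text
[473.3038838  341.24684262 110.59485804] [[ 0.503 -0.862  0.068]
 [-0.031  0.061  0.998]
 [-0.864 -0.504  0.004]] [-0.23641154 -0.73858224  0.39673867] 39.882136056817224
```

>>> {"op": "play_rows", "data": {"motion": [0,0,0,-0.003,0,0,1,0,0,0,-0.006,0,0,1,0,0,0,-0.006,0,0,1,0,0,0,-0.006,0,0,1]}}

```text
clock: 7.1
eef_pos: [461.8, 341.6, 129.4]
eef_rot: [-1.565, 1.044, -0.063]
wrist_force: [-1.1, 0.3, -0.9]
finger_gap: 39.7
```

>>> {"op": "play_rows", "data": {"motion": [0,0,0,-0.01,0,0,1,0,0,0,-0.01,0,0,1,0,0,0,-0.01,0,0,1,0,0,0,-0.01,0,0,1,0,0,0,-0.01,0,0,1,0,0,0,-0.01,0,0,1,0,0,0,-0.01,0,0,1,0,0,0,-0.01,0,0,1,0,0,0,-0.005,0,0,1,0,0,0,0,0,0,1]}}

```text
clock: 8.1
eef_pos: [414.6, 345.1, 211.7]
eef_rot: [-1.56, 1.042, -0.058]
wrist_force: [-0.6, -0.3, -1.8]
finger_gap: 39.3
```

```bash
python3 - <<'E'
from h import *
im,d,p,w=look("wrist","4")
im2,d,p,w=look("side","4")
cv2.imwrite("pics/c6.png",np.hstack([cv2.resize(im,(400,300)),cv2.resize(im2[200:380,220:420],(400,300))]))
p,R=pose();print(p)
a=np.radians(37.7)
R1=mk([0,0,-1],[np.cos(a),np.sin(a),0])
tgt=np.array([512.5,-126,45+92+125.]) 
rows(p,R,tgt,R1,14)
E
```

```text
[414.76640342 344.88497953 210.85784272]
rot total deg 56.5 dist 483.6
0.0588, 0.0162, 0.0353, 0.0014, -0.0099, -0.0331
0.0588, 0.0162, 0.0353, 0.0015, -0.0119, -0.0324
0.0588, 0.0162, 0.0353, 0.0016, -0.0138, -0.0316
0.0588, 0.0162, 0.0353, 0.0016, -0.0157, -0.0307
0.0588, 0.0162, 0.0353, 0.0015, -0.0175, -0.0297
0.0588, 0.0162, 0.0353, 0.0013, -0.0193, -0.0286
0.0588, 0.0162, 0.0353, 0.0010, -0.0210, -0.0274
0.0588, 0.0162, 0.0353, 0.0007, -0.0226, -0.0261
0.0588, 0.0162, 0.0353, 0.0003, -0.0241, -0.0247
0.0588, 0.0162, 0.0353, -0.0002, -0.0255, -0.0233
0.0588, 0.0162, 0.0353, -0.0008, -0.0268, -0.0217
0.0588, 0.0162, 0.0353, -0.0014, -0.0280, -0.0201
0.0588, 0.0162, 0.0353, -0.0021, -0.0291, -0.0185
0.0588, 0.0162, 0.0353, -0.0028, -0.0301, -0.0168
```

View pics/c6.png

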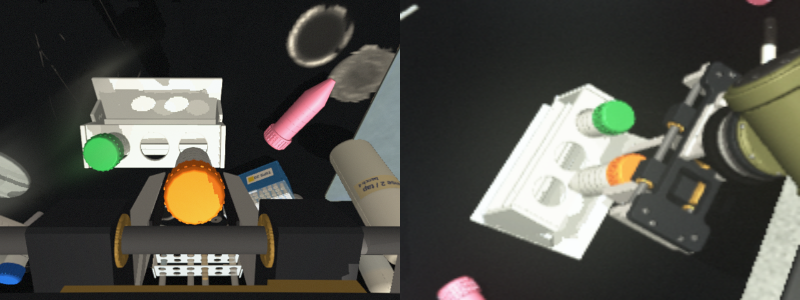

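The orange tube is out (wrist (195,190) in the montage) and the green one stays. At this height the tip would brush the green cap in transit, so I lift first.

>>> {"op": "play_rows", "data": {"motion": [0,0,0,-0.0155,-0.009,0,1,0,0,0,-0.0155,-0.009,0,1,0,0,0,-0.0155,-0.009,0,1,0,0,0,-0.0155,-0.009,0,1,0,0,0,-0.0155,-0.009,0,1,0,0,0,0,0,0,1]}}

```text
clock: 8.8
eef_pos: [415.0, 343.4, 299.5]
eef_rot: [-1.573, 1.047, -0.071]
wrist_force: [0.2, -0.1, -0.8]
finger_gap: 39.3
```

```bash
python3 - <<'E'
from h import *
p,R=pose();print(p)
a=np.radians(37.7)
R1=mk([0,0,-1],[np.cos(a),np.sin(a),0])
tgt=np.array([505,-132,300.]) 
rows(p,R,tgt,R1,14)
E
```

```text
[415.01750146 343.43088046 299.47584892]
rot total deg 56.4 dist 483.9
0.0589, 0.0157, 0.0351, 0.0044, -0.0076, -0.0334
0.0589, 0.0157, 0.0351, 0.0046, -0.0097, -0.0329
0.0589, 0.0157, 0.0351, 0.0047, -0.0118, -0.0321
0.0589, 0.0157, 0.0351, 0.0048, -0.0138, -0.0313
0.0589, 0.0157, 0.0351, 0.0047, -0.0158, -0.0304
0.0589, 0.0157, 0.0351, 0.0046, -0.0177, -0.0293
0.0589, 0.0157, 0.0351, 0.0044, -0.0196, -0.0281
0.0589, 0.0157, 0.0351, 0.0041, -0.0213, -0.0269
0.0589, 0.0157, 0.0351, 0.0038, -0.0230, -0.0255
0.0589, 0.0157, 0.0351, 0.0033, -0.0246, -0.0240
0.0589, 0.0157, 0.0351, 0.0028, -0.0261, -0.0225
0.0589, 0.0157, 0.0351, 0.0022, -0.0274, -0.0209
0.0589, 0.0157, 0.0351, 0.0015, -0.0287, -0.0192
0.0589, 0.0157, 0.0351, 0.0008, -0.0298, -0.0175
```

>>> {"op": "play_rows", "data": {"motion": [0.059,0.0157,0.035,0.0044,-0.0076,-0.0334,1,0.059,0.0157,0.035,0.0046,-0.0097,-0.0329,1,0.059,0.0157,0.035,0.0047,-0.0118,-0.0321,1,0.059,0.0157,0.035,0.0048,-0.0138,-0.0313,1,0.059,0.0157,0.035,0.0047,-0.0158,-0.0304,1,0.059,0.0157,0.035,0.0046,-0.0177,-0.0293,1,0.059,0.0157,0.035,0.0044,-0.0196,-0.0281,1,0.059,0.0157,0.035,0.0041,-0.0213,-0.0269,1,0.059,0.0157,0.035,0.0038,-0.023,-0.0255,1,0.059,0.0157,0.035,0.0033,-0.0246,-0.024,1,0.059,0.0157,0.035,0.0028,-0.0261,-0.0225,1,0.059,0.0157,0.035,0.0022,-0.0274,-0.0209,1,0.059,0.0157,0.035,0.0015,-0.0287,-0.0192,1,0.059,0.0157,0.035,0.0008,-0.0298,-0.0175,1,0,0,0,0,0,0,1,0,0,0,0,0,0,1]}}

```text
clock: 10.4
eef_pos: [495.6, -155.3, 273.6]
eef_rot: [2.33, 1.528, 2.943]
wrist_force: [0.2, 0.4, -0.3]
finger_gap: 39.8
```

```bash
python3 - <<'E'
from h import *
p,R=pose();print(p,read_state()["joints"].round(2))
im,d,pc,w=look("wrist","5",("tube_orange","rim","cup"))
print(proj([[512.5,-126,112]],pc), proj([p-np.array([0,0,92])],pc))
a=np.radians(37.7)
R1=mk([0,0,-1],[np.cos(a),np.sin(a),0])
rows(p,R,np.array([512.5,-126,235.]),R1,5)
E
```

```text
[ 495.62935997 -155.2692834   273.62703207] [-0.37  0.21  1.47 -0.01  1.5  -0.98]
wrist tube_orange 0.65 [ 341.2 -160.9   16.2]
wrist tube_orange 0.62 [ 494.5 -156.4  182.8]
wrist rim 0.83 [ 513.7 -127.8  114.8]
wrist cup 0.94 [ 508.3 -126.7   45.6]
[[351.56641189 216.92642991]] [[313.4105883  251.03340688]]
rot total deg 3.5 dist 51.3
-0.0089, -0.0058, -0.0063, 0.0076, 0.0026, 0.0064
-0.0089, -0.0058, -0.0063, 0.0076, 0.0026, 0.0063
-0.0089, -0.0058, -0.0063, 0.0077, 0.0026, 0.0063
-0.0089, -0.0058, -0.0063, 0.0077, 0.0026, 0.0063
-0.0089, -0.0058, -0.0063, 0.0077, 0.0026, 0.0063
```

View pics/wrist_5.png

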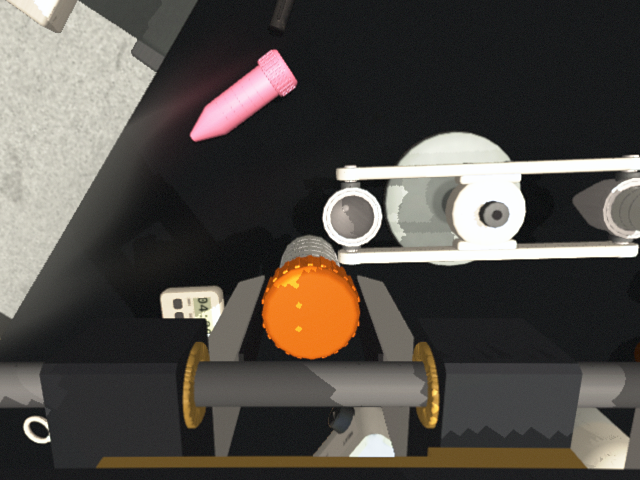

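```bash
python3 - <<'E'
from fit import *
from scipy.optimize import minimize
z=np.load("wrist_5.npz");p=camera_params("wrist");p["T"]=z["T"];im=z["im"]
pp,R=pose()
o,g=masks(im); c,st=one(o,(311,308));print(st)
m=np.zeros((480,640),np.uint8);cv2.fillConvexPoly(m,cv2.convexHull(c),1)
m[358:]=0
def h(x): # y,z offset, top x
    y0,z0,xt=x
    pts=np.array([pp+R.apply([xt+k,y0+20*np.cos(t),z0+20*np.sin(t)]) for k in (0,22) for t in th])
    return cv2.convexHull(proj(pts,p).astype(np.float32))
def cost(x):
    a=np.zeros((1920,2560),np.uint8);cv2.fillConvexPoly(a,np.round((h(x)+.5)*4).astype(np.int32),1);a[358*4:]=0
    M=cv2.resize(m,(2560,1920),interpolation=cv2.INTER_NEAREST);return 1-(a&M).sum()/(a|M).sum()
r=minimize(cost,[0,0,-30],method="Nelder-Mead",options=dict(initial_simplex=[[0,0,-30],[3,0,-30],[0,3,-30],[0,0,-35]],xatol=.1,fatol=1e-4));print(r.x,r.fun)
w=cloud(z["d"],p); q=w[290:330,295:330].reshape(-1,3);t=R.inv().apply(q-pp);print("tool coords cap top",np.nanmedian(t,0))
# body visible above cap
q=w[240:250,300:325].reshape(-1,3);t=R.inv().apply(q-pp);print("body",np.nanmedian(t,0))
E
```

```text
[ 262  255   98  105 8023]
[ -0.77769958  -0.16122587 -24.07147131] 0.023788878416588166
tool coords cap top [-27.43167277   3.04275478   0.50440747]
body [37.12497124 14.39662206  0.64368365]
```

>>> {"op": "play_rows", "data": {"motion": [-0.0089,-0.0058,-0.0063,0.0076,0.0026,0.0064,1,-0.0089,-0.0058,-0.0063,0.0076,0.0026,0.0063,1,-0.0089,-0.0058,-0.0063,0.0077,0.0026,0.0063,1,-0.0089,-0.0058,-0.0063,0.0077,0.0026,0.0063,1,-0.0089,-0.0058,-0.0063,0.0077,0.0026,0.0063,1,0,0,0,0,0,0,1,0,0,0,0,0,0,1]}}

```text
clock: 11.3
eef_pos: [514.0, -118.7, 233.2]
eef_rot: [-0.844, 1.564, -0.174]
wrist_force: [0.2, -0.1, -1.0]
finger_gap: 39.3
```

```bash
python3 - <<'E'
from h import *
p,R=pose();print(p)
a=np.radians(37.7)
R1=mk([0,0,-1],[np.cos(a),np.sin(a),0])
rows(p,R,np.array([512.5,-126,222.]),R1,2)
E
```

```text
[ 513.97372406 -118.72237537  233.15751274]
rot total deg 0.8 dist 13.4
0.0060, 0.0024, 0.0027, 0.0056, -0.0024, -0.0029
0.0060, 0.0024, 0.0027, 0.0056, -0.0024, -0.0028
```

>>> {"op": "play_rows", "data": {"motion": [0.006,0.0024,0.0027,0.005,-0.0022,-0.0027,1,0.005,0.002,0.002,0.005,-0.0022,-0.0026,1,0,0,0,0,0,0,1,0,0,0,0,0,0,1]}}

```text
clock: 11.7
eef_pos: [512.5, -126.9, 222.7]
eef_rot: [-1.326, 1.57, -0.67]
wrist_force: [0.1, 0.8, -1.1]
finger_gap: 39.5
```

```bash
python3 - <<'E'
from h import *
p,R=pose();print(p)
a=np.radians(37.7)
R1=mk([0,0,-1],[np.cos(a),np.sin(a),0])
rows(p,R,np.array([512.5,-126,222.]),R1,1)
im,d,pc,w=look("wrist","6",("tube_orange","rim","cup"))
im2,d,p2,w=look("side","6",("tube_orange","rim","cup"))
im3,d,p2,w=look("scene","6",("tube_orange","rim","cup"))
cv2.imwrite("pics/c7.png",np.hstack([cv2.resize(im2[60:210,260:420],(400,375),interpolation=cv2.INTER_CUBIC),cv2.resize(im3[120:240,320:448],(400,375),interpolation=cv2.INTER_CUBIC)]))
E
```

```text
[ 512.50420051 -126.93887726  222.68189833]
rot total deg 0.1 dist 1.2
-0.0014, 0.0002, 0.0008, 0.0007, 0.0007, 0.0006
wrist tube_orange 0.85 [ 342.4 -159.1   15.6]
wrist tube_orange 0.58 [ 514.3 -130.7  129.3]
wrist rim 0.83 [ 513.5 -125.6  113.3]
side tube_orange 0.89 [ 515.9 -132.6  127.2]
side tube_orange 0.8 [444.2 528.8  10.6]
side tube_orange 0.66 [ 340.5 -163.9   15.9]
side rim 0.54 [ 516.9 -126.6  118.3]
side cup 0.77 [ 514.2 -128.1   46.8]
scene tube_orange 0.97 [ 514.5 -126.9  126.9]
scene tube_orange 0.76 [ 337.8 -161.3   17.3]
scene tube_orange 0.55 [452.7 532.9  17.9]
scene rim 0.78 [ 513.9 -125.9  111.1]
scene rim 0.41 [515.4 237.1  31.9]
scene cup 0.67 [ 510.4 -126.8   37.7]
```

View pics/wrist_6.png

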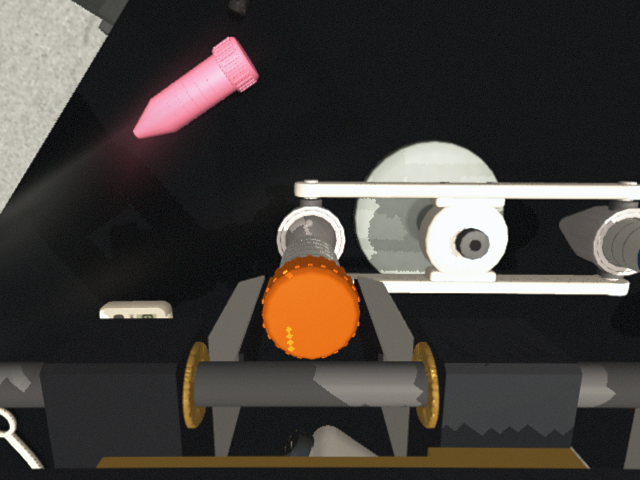

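View pics/c7.png

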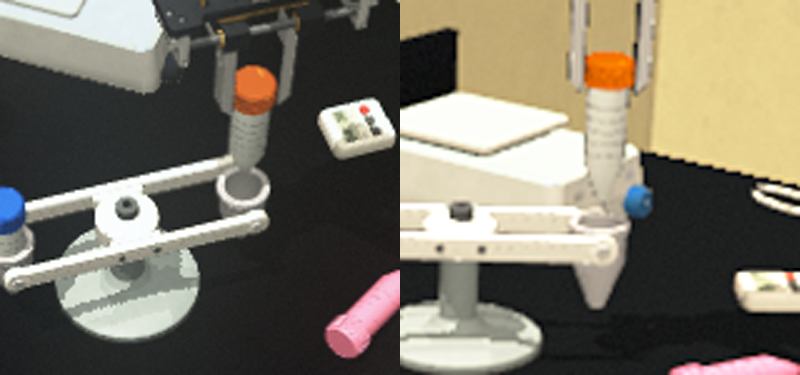

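```bash
python3 - <<'E'
from h import *
for n,off,sc in (("side",(260,60),(2.5,2.5)),("scene",(320,120),(3.125,3.125))):
    p=camera_params(n)
    for q in ([512.5,-126,112],[512.5,-126,128],[512.5,-126,222.7+28]): print(n,q,((proj([q],p)[0]-off)*sc).round(1))
im=cv2.imread("pics/side_6.png");cv2.imwrite("pics/c8.png",cv2.resize(im[75:155,325:400],None,fx=7,fy=7,interpolation=cv2.INTER_CUBIC))
E
```

```text
side [512.5, -126, 112] [241.2 184.1]
side [512.5, -126, 128] [242.3 173. ]
side [512.5, -126, 250.7] [251.8  79.3]
scene [512.5, -126, 112] [196.  221.8]
scene [512.5, -126, 128] [197.2 203.4]
scene [512.5, -126, 250.7] [206.5  56.4]
```

View pics/c8.png

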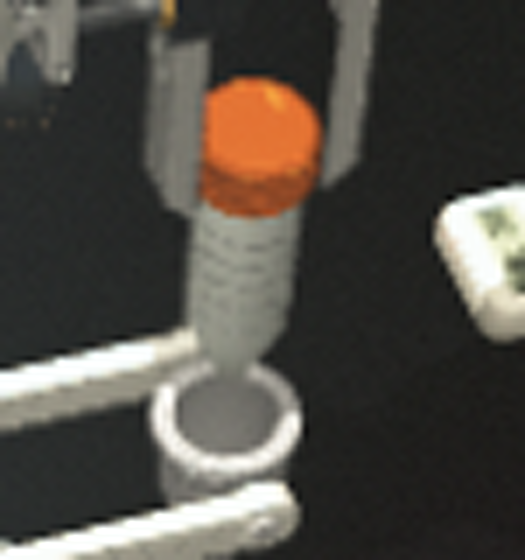

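The tube hangs upright over the mouth, with its tip about 15 mm above the rim at side (359,128) and the ring centre at (357,135). I lower it in stages, watching the force.

>>> {"op": "play_rows", "data": {"motion": [0,0,0,0.006,0.0007,0.0006,1,0,0,0,0.007,0,0,1,0,0,0,0.007,0,0,1,0,0,0,0.007,0,0,1,0,0,0,0.006,0,0,1,0,0,0,0.005,0,0,1,0,0,0,0,0,0,1]}}

```text
clock: 13.0
eef_pos: [512.2, -125.4, 180.3]
eef_rot: [2.5, 1.57, -3.126]
wrist_force: [0.1, 0.1, 0.2]
finger_gap: 39.4
```

```bash
python3 - <<'E'
from h import *
p,R=pose();print(p,read_state()["wrist_force"])
a=np.radians(37.7)
R1=mk([0,0,-1],[np.cos(a),np.sin(a),0])
rows(p,R,np.array([512.5,-126,139.]),R1,1)
im2,d,p2,w=look("side","7")
im3,d,p2,w=look("scene","7")
cv2.imwrite("pics/c9.png",np.hstack([cv2.resize(im2[60:210,260:420],(400,375),interpolation=cv2.INTER_CUBIC),cv2.resize(im3[120:240,320:448],(400,375),interpolation=cv2.INTER_CUBIC)]))
E
```

```text
[ 512.18629014 -125.41507545  180.30655033] [0.06151877 0.12785744 0.21317272]
rot total deg 0.1 dist 41.3
-0.0007, -0.0007, -0.0005, 0.0413, -0.0007, -0.0001
```

View pics/c9.png

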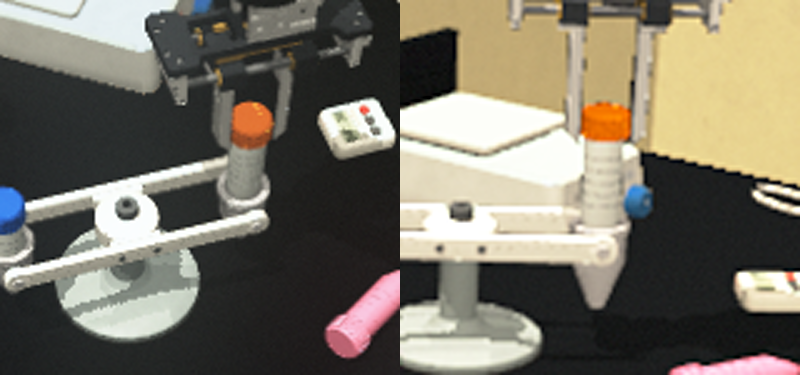

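>>> {"op": "play_rows", "data": {"motion": [0,0,0,0.003,-0.0004,0,1,0,0,0,0.003,0,0,1,0,0,0,0.003,0,0,1,0,0,0,0.003,0,0,1]}}

```text
clock: 13.5
eef_pos: [513.1, -125.7, 169.5]
eef_rot: [-0.88, 1.569, -0.223]
wrist_force: [-1.2, 1.9, 0.1]
finger_gap: 39.6
```

>>> {"op": "play_rows", "data": {"motion": [0,0,0,0.003,0,0,1,0,0,0,0.003,0,0,1,0,0,0,0.003,0,0,1,0,0,0,0.002,0,0,1]}}

```text
clock: 13.9
eef_pos: [512.7, -125.6, 157.1]
eef_rot: [-0.95, 1.57, -0.293]
wrist_force: [-2.4, 1.4, 1.1]
finger_gap: 39.8
```

>>> {"op": "play_rows", "data": {"motion": [0,0,0,0.003,0,0,1,0,0,0,0.003,0,0,1,0,0,0,0.002,0,0,1]}}

```text
clock: 14.2
eef_pos: [512.4, -125.8, 148.5]
eef_rot: [-2.471, 1.57, -1.814]
wrist_force: [-1.6, 1.4, 0.6]
finger_gap: 39.8
```

>>> {"op": "play_rows", "data": {"motion": [0,0,0,0.002,0.0008,0,1,0,0,0,0.002,0,0,1]}}

```text
clock: 14.4
eef_pos: [512.2, -125.2, 144.1]
eef_rot: [-1.412, 1.57, -0.754]
wrist_force: [-0.9, -0.0, -0.7]
finger_gap: 39.3
```

>>> {"op": "play_rows", "data": {"motion": [0,0,0,0.0015,0,0,1,0,0,0,0.0015,0,0,1]}}

```text
clock: 14.6
eef_pos: [512.5, -125.1, 140.9]
eef_rot: [-1.03, 1.569, -0.373]
wrist_force: [-1.0, 0.5, 0.9]
finger_gap: 39.6
```

>>> {"op": "play_rows", "data": {"motion": [0,0,0,0.0015,0,0,1]}}

```text
clock: 14.7
eef_pos: [512.5, -125.3, 139.7]
eef_rot: [-1.218, 1.569, -0.56]
wrist_force: [-4.1, -2.2, 12.9]
finger_gap: 39.5
```

>>> {"op": "play_rows", "data": {"motion": [0,0,0,0,0,0,1]}}

```text
clock: 14.8
eef_pos: [512.5, -125.5, 139.8]
eef_rot: [-1.369, 1.569, -0.712]
wrist_force: [-1.6, -0.1, 0.3]
finger_gap: 39.5
```

```bash
python3 - <<'E'
from h import *
p,R=pose();print(p,read_state()["wrist_force"])
im2,d2,p2,w2=look("side","8",("tube_orange",))
im3,d3,p3,w3=look("scene","8",("tube_orange",))
from fit import masks
for n,im,w in (("side",im2,w2),("scene",im3,w3)):
    o,_=masks(im); o[:60]=0;o[230:]=0;o[:,:300]=0;o[:,430:]=0
    q=w[o];q=q[np.abs(q[:,0]-512)<40];print(n,len(q),np.nanmedian(q,0),np.nanpercentile(q[:,2],[50,80,90,95,99]))
cv2.imwrite("pics/c10.png",np.hstack([cv2.resize(im2[60:210,260:420],(400,375),interpolation=cv2.INTER_CUBIC),cv2.resize(im3[120:240,320:448],(400,375),interpolation=cv2.INTER_CUBIC)]))
E
```

```text
[ 512.48983728 -125.49243982  139.79828283] [-1.62459411 -0.06272261  0.31772135]
side tube_orange 0.84 [ 515.6 -132.2   44.2]
side tube_orange 0.64 [441.6 526.1  10.5]
side tube_orange 0.55 [ 340.2 -161.7   17.1]
scene tube_orange 0.93 [447.8 530.6  20.3]
scene tube_orange 0.7 [ 339.1 -164.2   17.2]
side 251 [ 508.64367884 -116.61514842  166.27052502] [166.27052502 168.19458731 169.26690187 171.47557468 269.54748404]
scene 277 [ 504.8099221  -110.30670902  166.91583443] [166.91583443 266.59732477 268.66468278 270.59095068 271.55305591]
```

View pics/c10.png

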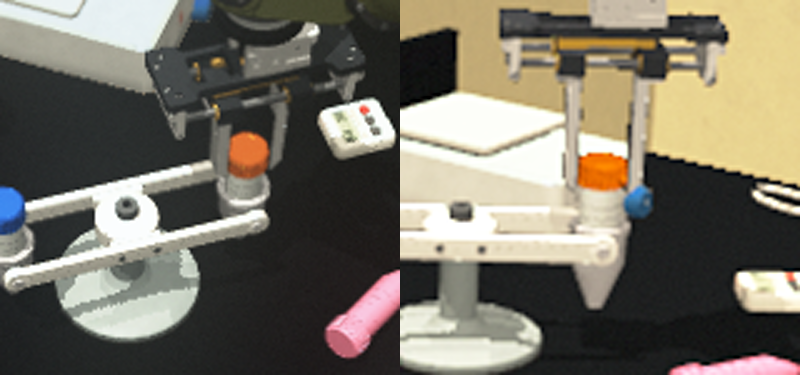

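>>> {"op": "play_rows", "data": {"motion": [0,0,0,0,0,0,0,0,0,0,0,0,0,-0.2,0,0,0,0,0,0,-0.2,0,0,0,0,0,0,-0.2,0,0,0,0,0,0,-0.2,0,0,0,0,0,0,-0.2]}}

```text
clock: 15.6
eef_pos: [513.1, -125.2, 139.6]
eef_rot: [-0.966, 1.567, -0.308]
wrist_force: [-0.1, -0.3, 0.6]
finger_gap: 56.4
```

```bash
python3 - <<'E'
from h import *
p,R=pose();print(p,R.as_matrix().round(3),read_state()["wrist_force"],read_state()["joints"].round(3))
im2,d2,p2,w2=look("side","9",("tube_orange",))
im3,d3,p3,w3=look("wrist","9",("tube_orange",))
cv2.imwrite("pics/c11.png",np.hstack([cv2.resize(im2[60:210,260:420],(400,375),interpolation=cv2.INTER_CUBIC),cv2.resize(im3,(400,375))]))
from fit import masks
for n,im,w in (("side",im2,w2),("wrist",im3,w3)):
    o,_=masks(im)
    q=w[o];q=q[(np.abs(q[:,0]-512)<30)&(np.abs(q[:,1]+126)<30)];print(n,len(q),np.nanmedian(q,0),np.nanpercentile(q[:,2],[50,80,90,95,99]))
E
```

```text
[ 513.12165246 -125.24832666  139.59611412] [[ 0.003 -0.611  0.792]
 [-0.001  0.792  0.611]
 [-1.    -0.003  0.002]] [-0.07930487 -0.27372921  0.58161606] [-0.309  0.314  1.663  0.     1.161 -0.966]
side tube_orange 0.96 [ 340.3 -160.6   17.1]
side tube_orange 0.86 [ 513.7 -128.7   44.3]
side tube_orange 0.81 [443.4 529.    9. ]
wrist tube_orange 0.89 [ 512.4 -130.4   47.3]
wrist tube_orange 0.63 [ 341.1 -160.3   15.9]
side 261 [ 509.99655249 -116.90744979  165.55850738] [165.55850738 168.05680514 168.85249541 169.76022476 171.71557269]
wrist 7954 [ 510.51892325 -122.23365702  168.3917574 ] [168.3917574  169.04496628 169.34452199 169.58579592 169.99606884]
```

View pics/c11.png

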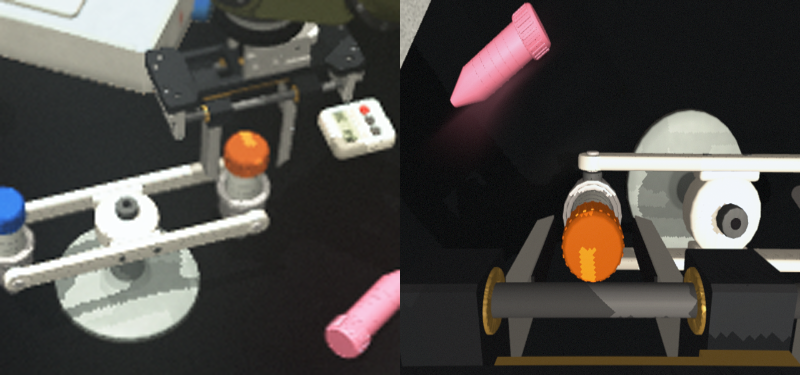

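The tube is released and seated: the wrist depth puts the cap top at z≈168, against 167 expected. The jaws form a loose cage 56 mm wide along the swing direction. I now rotate the tool about the pin axis so the outer finger tips the tube top towards the hub.

>>> {"op": "play_rows", "data": {"motion": [0,0.035,0,0,0,0.0014,-0.2,0,0.035,0,0,0,0.0014,-0.2,0,0.035,0,0,0,0.0014,-0.2,0,0.035,0,0,0,0.0014,-0.2,0,0.035,0,0,0,0.0014,-0.2,0,0.035,0,0,0,0.0014,-0.2,0,0.035,0,0,0,0.0014,-0.2]}}

```text
clock: 16.5
eef_pos: [521.2, -119.2, 138.7]
eef_rot: [-3.127, 1.311, -2.471]
wrist_force: [-0.2, -1.0, 0.4]
finger_gap: 56.3
```

```bash
cat >> h.py <<'E'
HUB=np.array([np.cos(np.radians(37.7)),np.sin(np.radians(37.7)),0]);PIN=np.array([512.5,-126,100.])
def swing(L=39.6):
    p,R=pose();x=R.apply([1,0,0]);th=np.arctan2(-x@HUB,-x[2]);ideal=PIN-L*x
    print("tool tilt",np.degrees(th).round(2),"err hub/up",((p-ideal)@HUB).round(2),(p-ideal)[2].round(2),"pinaxis",((p-ideal)@np.array([-HUB[1],HUB[0],0])).round(2),"F",read_state()["wrist_force"].round(2))
E
python3 - <<'E'
from h import *
swing();print(read_state()["joints"].round(3))
E
```

```text
tool tilt 14.86 err hub/up 0.88 0.42 pinaxis -0.08 F [-0.16 -0.97  0.39]
[-0.195  0.437  1.517 -0.201  1.362 -0.792]
```

>>> {"op": "play_rows", "data": {"motion": [0,0.035,0,0,0,0.0013,-0.2,0,0.035,0,0,0,0.0013,-0.2,0,0.035,0,0,0,0.0013,-0.2,0,0.035,0,0,0,0.0013,-0.2,0,0.035,0,0,0,0.0013,-0.2,0,0.035,0,0,0,0.0013,-0.2,0,0.035,0,0,0,0.0013,-0.2]}}

```text
clock: 17.2
eef_pos: [529.2, -112.5, 134.6]
eef_rot: [-3.13, 1.044, -2.474]
wrist_force: [-0.5, 0.0, -0.8]
finger_gap: 56.1
```

```bash
python3 - <<'E'
from h import *
swing();print(read_state()["joints"].round(3))
im2,d2,p2,w2=look("side","10")
im3,d3,p3,w3=look("scene","10")
cv2.imwrite("pics/c12.png",np.hstack([cv2.resize(im2[60:210,260:420],(400,375),interpolation=cv2.INTER_CUBIC),cv2.resize(im3[120:240,320:448],(400,375))]))
E
```

```text
tool tilt 30.2 err hub/up 1.57 0.38 pinaxis 0.24 F [-0.46  0.03 -0.83]
[-0.102  0.59   1.364 -0.358  1.583 -0.69 ]
```

View pics/c12.png

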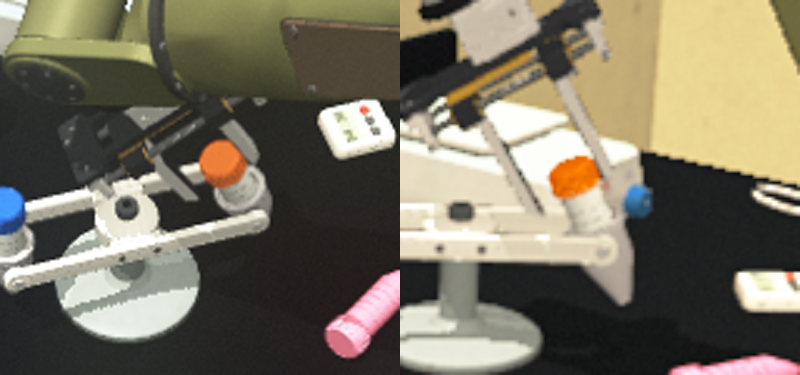

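The bucket is swinging freely, with the cap leaning towards the hub at about 24°. A few more degrees are needed.

>>> {"op": "play_rows", "data": {"motion": [0,0.033,0,0,0,0.0013,-0.2,0,0.033,0,0,0,0.0013,-0.2,0,0.025,0,0,0,0.001,-0.2,0,0,0,0,0,0,-0.2]}}

```text
clock: 17.7
eef_pos: [531.9, -110.1, 131.9]
eef_rot: [-3.132, 0.945, -2.476]
wrist_force: [0.3, 0.4, 0.5]
finger_gap: 56.4
```

```bash
cat > ang.py <<'E'
from fit import *
def measure(tag):
    res={}
    for n,c0 in (("side",(349,125)),("scene",None),("wrist",None)):
        im,d,p,w=look(n,tag)
        o,_=masks(im); k,l,st,c=cv2.connectedComponentsWithStats(o.astype(np.uint8))
        best=None
        for i in range(1,k):
            if st[i,4]<60: continue
            q=w[l==i];q=q[np.isfinite(q[:,0])];md=np.median(q,0)
            if np.linalg.norm(md-(PIN+[0,0,50]))<60: best=i if best is None or st[i,4]>st[best,4] else best
        if best is None: print(n,"no cap");continue
        cs,_=cv2.findContours((l==best).astype(np.uint8),cv2.RETR_EXTERNAL,cv2.CHAIN_APPROX_NONE)
        m=np.zeros((480,640),np.uint8);cv2.fillConvexPoly(m,cv2.convexHull(np.vstack(cs)),1)
        M=cv2.resize(m,(2560,1920),interpolation=cv2.INTER_NEAREST)
        yv=np.array([-HUB[1],HUB[0],0]);sc=[]
        for a in np.arange(-10,46,1.):
          for up in (-2,0,2,4,8):
            t=np.radians(a);ax=np.cos(t)*np.array([0,0,1])+np.sin(t)*HUB;e2=np.cross(ax,yv)
            pts=np.array([PIN+ax*(h+up)+20*(np.cos(s)*yv+np.sin(s)*e2) for h in (45,67) for s in th])
            A=np.zeros((1920,2560),np.uint8);cv2.fillConvexPoly(A,np.round((cv2.convexHull(proj(pts,p).astype(np.float32))+.5)*4).astype(np.int32),1)
            sc.append(((A&M).sum()/(A|M).sum(),a,up))
        sc.sort(reverse=True);print(n,st[best],[(round(float(s),3),float(a),u) for s,a,u in sc[:4]])
E
python3 - <<'E'
from ang import *
swing();print(read_state()["joints"].round(3))
measure("11")
im2=cv2.imread("pics/side_11.png");im3=cv2.imread("pics/scene_11.png")
cv2.imwrite("pics/c13.png",np.hstack([cv2.resize(im2[60:210,260:420],(400,375),interpolation=cv2.INTER_CUBIC),cv2.resize(im3[120:240,320:448],(400,375))]))
E
```

```text
tool tilt 35.84 err hub/up 1.89 -0.18 pinaxis 0.51 F [0.35 0.43 0.52]
[-0.074  0.651  1.309 -0.408  1.664 -0.668]
side [338 117  19  19 258] [(0.884, 30.0, -2), (0.876, 31.0, -2), (0.873, 30.0, 0), (0.87, 29.0, 0)]
scene [366 170  17  15 168] [(0.862, 27.0, 0), (0.862, 28.0, 0), (0.857, 29.0, 0), (0.842, 28.0, -2)]
wrist [ 243  258  100  103 7968] [(0.954, 30.0, 0), (0.948, 29.0, -2), (0.944, 29.0, 0), (0.943, 30.0, -2)]
```

View pics/c13.png

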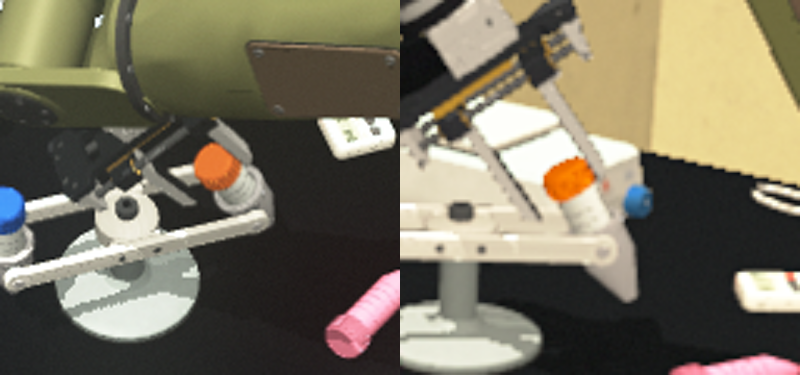

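All three cameras fit a tilt of about 28–30° with the tube seated (axial offset around 0). Now I let it swing back slowly.

>>> {"op": "play_rows", "data": {"motion": [0,-0.035,0,0,0,-0.0014,-0.2,0,-0.035,0,0,0,-0.0014,-0.2,0,-0.035,0,0,0,-0.0014,-0.2,0,-0.035,0,0,0,-0.0014,-0.2,0,-0.035,0,0,0,-0.0014,-0.2,0,-0.035,0,0,0,-0.0014,-0.2,0,-0.035,0,0,0,-0.0014,-0.2,0,-0.035,0,0,0,-0.0014,-0.2]}}

```text
clock: 18.65
eef_pos: [523.8, -117.7, 140.9]
eef_rot: [-3.106, 1.256, -2.452]
wrist_force: [0.1, -0.2, 0.8]
finger_gap: 56.3
```

```bash
python3 - <<'E'
from h import *
swing()
E
```

```text
tool tilt 18.02 err hub/up 1.74 3.23 pinaxis -0.69 F [ 0.1  -0.16  0.83]
```

>>> {"op": "play_rows", "data": {"motion": [0,-0.035,0,0,0,-0.0015,-0.2,0,-0.035,0,0,0,-0.0015,-0.2,0,-0.035,0,0,0,-0.0015,-0.2,0,-0.035,0,0,0,-0.0015,-0.2,0,-0.035,0,0,0,-0.0015,-0.2,0,-0.035,0,0,0,-0.0015,-0.2,0,-0.035,0,0,0,-0.0015,-0.2,0,-0.035,0,0,0,-0.0015,-0.2,0,0,0,0,0,0,-0.2]}}

```text
clock: 19.55
eef_pos: [513.7, -127.5, 149.4]
eef_rot: [-1.574, 1.547, -0.926]
wrist_force: [0.0, 0.6, 0.4]
finger_gap: 56.7
```

```bash
python3 - <<'E'
from ang import *
swing()
measure("12")
im2=cv2.imread("pics/side_12.png");im3=cv2.imread("pics/wrist_12.png")
cv2.imwrite("pics/c14.png",np.hstack([cv2.resize(im2[60:210,260:420],(400,375),interpolation=cv2.INTER_CUBIC),cv2.resize(im3,(400,375))]))
E
```

```text
tool tilt 0.02 err hub/up -0.04 9.77 pinaxis -2.87 F [0.01 0.59 0.39]
side [349 112  18  19 269] [(0.91, 1.0, 0), (0.9, 1.0, 2), (0.896, 2.0, 0), (0.895, 2.0, 2)]
scene [376 169  16  12 170] [(0.884, 1.0, 0), (0.878, 1.0, 2), (0.866, 0.0, 0), (0.86, 2.0, 0)]
wrist [ 267  247   96   99 7178] [(0.958, 3.0, -2), (0.952, 3.0, 0), (0.95, 2.0, -2), (0.946, 2.0, 0)]
```

View pics/c14.png

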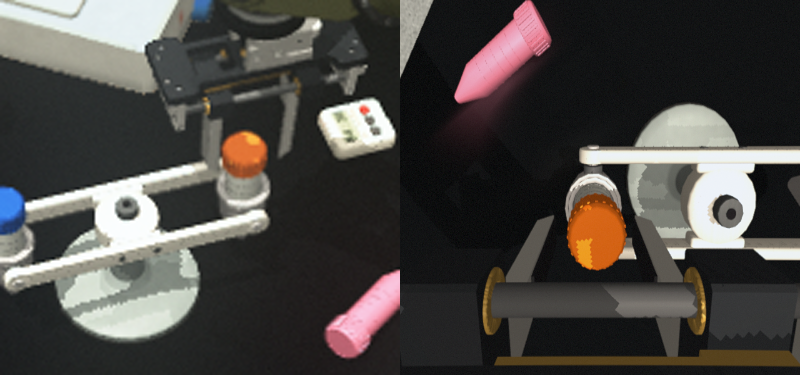

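It hangs straight again, at about 1–2°. I retract straight up.

>>> {"op": "play_rows", "data": {"motion": [0,0,0,-0.004,0,0,-0.4,0,0,0,-0.007,0,0,-0.4,0,0,0,-0.01,0,0,-0.4,0,0,0,-0.015,0,0,-0.4,0,0,0,-0.015,0,0,-0.4,0,0,0,-0.015,0,0,-0.4,0,0,0,-0.015,0,0,-0.4,0,0,0,-0.015,0,0,-0.4,0,0,0,-0.015,0,0,-0.4,0,0,0,0,0,0,-0.4,0,0,0,0,0,0,-0.4,0,0,0,0,0,0,-0.4,0,0,0,0,0,0,-0.4,0,0,0,0,0,0,-0.4]}}

```text
clock: 21.1
eef_pos: [513.4, -122.9, 269.4]
eef_rot: [-1.696, 1.546, -1.044]
wrist_force: [0.3, -0.2, -0.2]
finger_gap: 66.1
```

```bash
python3 - <<'E'
from ang import *
print(pose()[0],read_state()["wrist_force"])
measure("13")
for t in ("tube_orange","tube_green"):
    for n in ("side","wrist"):
        T=camera_params(n)["T"]
        for q in place_of(n,t)[:4]: print(n,t,round(q["conf"],2),(T@np.r_[q["at"],1])[:3].round(1))
im2=cv2.imread("pics/side_13.png");im3=cv2.imread("pics/wrist_13.png")
cv2.imwrite("pics/c15.png",np.hstack([cv2.resize(im2,(400,300)),cv2.resize(im3,(400,300))]))
E
```

```text
[ 513.3708564  -122.9224218   269.42521432] [ 0.31042576 -0.1559523  -0.24707938]
side [348 112  19  19 272] [(0.894, 1.0, 0), (0.892, 2.0, 0), (0.891, 2.0, 2), (0.883, 1.0, 2)]
scene [376 169  16  12 172] [(0.888, 1.0, 0), (0.876, 1.0, 2), (0.87, 0.0, 0), (0.865, 2.0, 0)]
wrist [ 282  210   58   59 2359] [(0.958, 3.0, -2), (0.955, 2.0, -2), (0.953, 3.0, 0), (0.95, 2.0, 0)]
side tube_orange 0.92 [ 340.  -160.5   17.5]
side tube_orange 0.84 [441.8 528.2   8.5]
side tube_orange 0.77 [ 511.7 -127.9   43.9]
wrist tube_orange 0.97 [ 511.9 -126.6   48.1]
wrist tube_orange 0.79 [ 339.3 -159.    17.1]
side tube_green 0.92 [515.3 232.2  28.7]
```

View pics/c15.png

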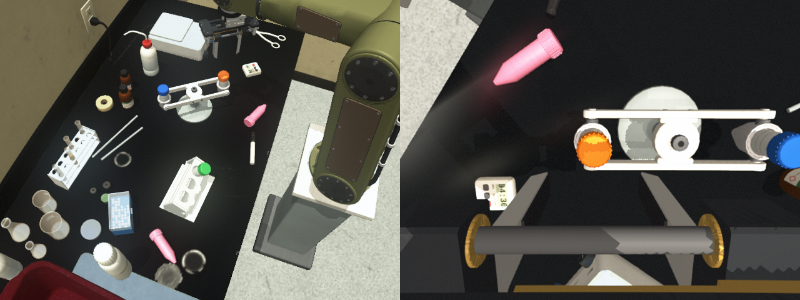

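```bash
python3 - <<'E'
from h import *
print(sign_off(), read_state()["clock"])
E
```

```text
the job is handed in; nothing more can be done
the job is handed in; nothing more can be done
```

The orange-capped tube is loaded and seated in the empty bucket opposite the blue one, and the swing check is done. I handed the job in at about 21 s of the 61 s allowed; no verdict is reported.

- **Transfer:** I gripped the cap with 20 N, drew the tube out along its lean and carried it over the green cap. I then lowered it until it touched bottom, with a brief 13 N at contact, and only then released it.
- **Swing:** With the jaws open as a loose cage, I tipped the tube top towards the hub. The cameras measured about 30° (side), 27–28° (scene) and 30° (wrist). I let it swing back and retracted.
- **Last checks:**
  - **Tip height:** it reads 44 mm (side) and 48 mm (wrist), against 45 mm for fully seated.
  - **Cap fit:** the final cap fit puts it fully seated in the side and scene views, and 2 mm low in the wrist view.
  - **Hang:** the bucket reads 1° (side and scene) and 3° (wrist). I take that small disagreement as calibration error, not a real tilt.
  - **Surroundings:** the green tube is still in the rack, the pink look-alikes were not touched, and the arm touches nothing (wrist force about 0).

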